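Unclamp the food warmer and hold its sprung lid at the clip

ROBOT

A 6-joint arm with a two-finger parallel gripper is mounted at the origin on the work surface. World frame = base frame: x ahead of the robot, y to its left, z up, the work surface at z = 0. Lengths are in mm, angles in rad, forces in N, time in s.
With the tool pointing down it reaches from about 400 to 825 mm from the base axis. Payload 7 kg.
Tool frame: the origin (TCP) lies midway between the tips of the shut fingers; the grasp point (between the pads) lies 19 mm behind it; z points along the fingers, x is the direction in which the jaws open and shut, and the axes are right-handed (so a half turn about z gives the same grasp; the last joint's range is limited). The gripper opens to 88 mm and grips with 3 to 60 N. Pads are 19 mm wide; open, the fingers measure 130 mm over their backs; the gripper's body (78 mm by 193 mm) begins 47 mm behind the grasp point.
Start: joints at [-0.926, 0.359, 0.012, 0, -1.224, -0.288], TCP at [235.735, -632.475, 226.561] pointing down, gripper open.
Joint ranges: [-3.07, 3.07], [-1.43, 2.12], [-1.02, 1.25], [-3.03, 1.67], [-3.05, -0], [-3.03, 3.03]. Speed limits (rad/s): [2.39, 2.39, 3.01, 3.14, 3.14, 3.14].

INTERFACE

Orientations are given as a rotation vector (axis times angle).
In Python, from plant import manip gives the robot as it stands.
- The arm moves only by the tool arm_command, never from a script. Its argument "rows" is a list of rows, each an object of numbers: "gripper": the opening, from 0 (shut) to 1 (fully open); "dx", "dy", "dz": the shift along the tool's x, y, z in cm; "rx", "ry", "rz": the turn, a rotation vector about the tool's x, y, z in degrees. A call has 1 to 5 rows; each row is the pose to reach, as a shift and turn from the pose commanded when the call began, along the tool's axes at that moment; what a row does not reach only later rows make up. A row lasts 1/10 s, in which the tool goes at most 50 mm and 8.59 degrees, less where a joint would pass 70% of its speed; a pose out of reach is approached as far as the arm can. A call with a gripper value outside its range is refused whole. The fingers move at their own pace and stop on an object; "newtons" is the grip in N (left out, the last holds). Time passes only in rows, so rows that repeat a pose let the fingers close. It gives the time, the measured TCP pose, the force and the opening at its end, in the units of the state.
- manip.sense(): the state, without advancing time (a new reading comes with each control period).
- manip.snapshot(name): name is "side" or "top" or "wrist"; returns a dict with "frame" (384x512x3 uint8, red, green, blue), "intrinsics" (3x3 intrinsics, pixels), "dist_coeffs" ([k1, k2, p1, p2, k3] as OpenCV has them; the pictures are not rectified), "origin" and "rotation" of the camera in the world; the wrist camera has in their place "mount" (4x4, takes a point from camera to tool coordinates, whose origin is the TCP and whose axes are the tool frame's). Camera axes: x right, y up, looking along -z (the intrinsics and any distortion apply to the point x, -y, -z); pixel columns grow to the right and rows downward; lengths in mm; the calibration is good to about 2 mm. A picture is of the moment at which its call begins: read the wrist's pose just before it. There is no depth.
- manip.close_job(): hands the job in, once; it reports no verdict.
The state is a dict: "time": time; "q": joint angles; "qd": joint speeds; "joint_torque": joint torques, N m; "eef_pos": TCP position; "orientation": TCP orientation; "ft_force": force on the tool from outside, world axes, zero at the start; "wrist_torque": the same for the moment, N m; "finger_gap": opening from 0.0 (shut) to 1.0 (fully open).
Only numpy, scipy, OpenCV 4.12 (cv2) and the standard library are available. Lean on these libraries where they do the work, as an engineer would, in place of code of your own. Each camera call takes 0.05 s, during which the arm holds its last target.

TASK

Take the slotted-screw key from its wooden stand, use it to turn the clamp screw at the front of the steel food warmer anticlockwise until its tongue is clear of the lid, and put the key back upright in the hole of its stand. Then lift the sprung lid until the pointer on the lid's edge is level with the clip on the guide bow, and finish while still holding the lid there so that a buyer can look inside. Turn the screw with the key, not with the hand, and leave the clip and the other wares where they are.

Things in the scene. Friction and masses are not known exactly. Their poses are not given: they have to be found in the camera images.
- warmer: the food warmer, a fixed steel box 220 mm deep (x), 300 mm wide (y), 110 mm high; origin at the centre of its underside on the table; x points from its front (robot side) to the hinge side, y to the side that carries the guide bow, z up. Its yaw varies. The bow is an upright arc of 6 mm steel bar about the hinge axis, 175 mm to the +y side of the centre, which rises to 280 mm above the table
- hinge (a point): middle of the lid's hinge line at the warmer's far top rim; the hinge line runs along the warmer's y
- lid: the steel lid, 220 x 300 x 8 mm, 0.45 kg, hinged at the far rim; origin at the middle of the hinge line; shut, its axes are parallel to the warmer's and the plate extends to -x. It opens upward by turning about +y (front edge rises, at most 1.2 rad). A spring pulls it shut: lifting takes about 6 N at the handle at first and about 8 N (11 N straight up) at 0.7 rad; it falls shut if let go. While the screw's tongue lies over its front edge it cannot rise
- lid_handle (a point): middle of the black bar handle on top of the lid: a round bar 12 mm thick, 120 mm long, along the warmer's y, with about 28 mm free under it, on two posts 55 mm each side of the middle; when shut, 195 mm ahead of the hinge line and 45 mm above it. The bar can turn between gripping fingers as the lid rises
- lid_pointer (a point): tip of the lid's pointer: a dark steel pin 6 mm thick that sticks 15 mm out of the lid's +y edge, near its front, 195 mm from the hinge line
- clip_mark (a point): the mark: a point just off the inner face of the small steel clip (18 x 14 x 12 mm block with a 4 mm fin pointing outward) that sits on the guide bow, 195 mm from the hinge line. When the lid stands at the marked angle (between 0.42 and 0.75 rad open) the pointer tip is at this point. The clip slides along the bow if pushed
- clip (a joint): lid angle (rad) that the clip marks: with the lid opened by this angle the pointer meets the clip
- screw (a joint): turn of the clamp screw in rad about the vertical, growing anticlockwise from above: 0 = tongue pointing at the hinge (warmer's +x) over the lid; the tongue is clear of the lid past 0.95; stop at 1.3. It stays where it is left (friction 0.04 N m); it does not rise or fall
- screw_slot (a point): centre of the floor of the screw's slot, on its vertical axis, 131 mm above the table, 143 mm ahead of the warmer's centre and 110 mm to its -y side. The brass head is 30 x 30 mm, 8 mm high, on a flange 40 mm across; a slot 9 mm wide and 8 mm deep runs right across it, along the warmer's y at joint value 0 and turning with the screw. Under the head a steel tongue 12 mm wide reaches 48 mm from the axis
- key: the screw key, 112 mm long, 0.12 kg, upright in its stand. Origin at the middle of the blade's lower edge, z up along the key. Blade 4 mm thick (x), 22 mm wide (y), 14 mm high; round shank 10 mm; round steel collar 44 mm across from 55 to 60 mm above the origin; above it a flat wooden handle 14 mm thick (x), 34 mm wide (y), from 60 to 112 mm. The blade has play in the slot, so the key turns up to about 0.25 rad further than the screw
- stand: the key's fixed wooden stand, 90 x 90 mm, 78 mm high; origin at the centre of its underside. In its top is a hole 22 mm (x) by 32 mm (y) through which the blade and shank hang while the collar rests on the top; then the key's origin is 23 mm above the stand's origin and its axes match the stand's. It stands either to the left or to the right of the warmer
- crock: white open utensil pot, 90 mm across, 110 mm high, on the other side of the warmer from the stand; leave alone
- mug: white mug, 76 mm across, 85 mm high; leave alone
- jar: glass jar with steel cap, 60 mm across, 80 mm high; leave alone
- spoon: steel spoon 160 mm long, lying; leave alone
- bowl: steel bowl 110 mm across, 50 mm high; leave alone
- grater: steel box grater 60 x 90 x 170 mm with a black handle; leave alone
There are look-alikes about, which are no part of the job. Several things have the shape of the stand; the one meant has the colours described above.

How it is judged (in metres and radians):
On the way, in this order (a step that is already met when the one before it is completed fails the run):
1. the screw is turned clear of the lid by the key (value of joint screw above 0.95 rad and contact force between key and screw above 0.2 N).
2. the key stands upright in its stand again, let go (horizontal distance between key and stand below 0.012 m and z of key in the frame of stand below 0.028 m and angle between key's own z axis and vertical below 0.1 rad and contact force between the fingers and key below 0.1 N), for 0.2 s.
At the end, for the whole second after the job is handed in: the fingers hold the lid (over 2 N) with its pointer within 14 mm of the clip's mark, nothing else props it, the screw is turned past 0.95 rad and the key stands released and upright in its stand (within 12 mm of the middle, collar down within 5 mm) (all of step 2 and distance between lid_pointer and clip_mark below 0.014 m and contact force between the fingers and lid above 2 N and contact force between each of key, crock, mug, jar, spoon, bowl, grater and lid below 0.1 N and value of joint screw above 0.95 rad); the arm keeps its last pose, push and grip.
It fails at once if one of the other wares is pushed away (over 30 mm) (distance of any of crock, mug, jar, spoon, bowl, grater from where it was at the start of the episode above 0.03 m).
It fails at once if the robot turns the screw with its hand instead of the key (contact force between any of the fingers, the arm and screw above 2 N).
It fails at once if the clip on the bow is shifted (over 8 mm) (distance of clip_mark from where it was at the start of the episode above 0.008 m).
It also fails if it takes over 72 s, if anything falls off the work surface, if the arm or the gripper's body presses on something with over 40 N, if the wrist force passes 120 N, or if a joint passes its speed limit or range.

## Working session

There is one attempt and no reset: what is moved stays moved. The work goes in short steps, Python scripts to look and compute and a tool call to move; the robot and the scene stay as the last step left them, time stands still between calls to the robot, and variables do not carry over. Pictures are saved under pics/ and viewed, and the job is handed in when it is done.

Besides the shell and the picture viewer there is one more tool, called after "Request:" by a JSON object that holds its "op" and its "data". arm_command: Moves the arm, as the interface text tells. Its arguments: {"type":"object","properties":{"rows":{"type":"array","items":{"type":"object","properties":{"gripper":{"type":"number"},"dx":{"type":"number"},"dy":{"type":"number"},"dz":{"type":"number"},"rx":{"type":"number"},"ry":{"type":"number"},"rz":{"type":"number"}}}},"newtons":{"type":"number"}},"required":["rows"]}

```bash
ls; mkdir -p pics; python3 - <<'E'
from plant import manip
import cv2
s=manip.sense();print(s)
for n in ("side","top","wrist"):
    d=manip.snapshot(n);cv2.imwrite(f"pics/{n}0.png",d["frame"][:,:,::-1])
    print(n,{k:v for k,v in d.items() if k!="frame"})
E
```

```text
pics
{'time': 0.0, 'q': array([-9.25912081e-01,  3.59367431e-01,  1.10253346e-02, -3.31083901e-04,
       -1.22408299e+00, -2.88093203e-01]), 'qd': array([-0.00045014,  0.00170644,  0.00019384,  0.00040227, -0.0006918 ,
        0.00068862]), 'joint_torque': array([ 1.41250261e-03, -5.82724857e+01,  2.93059909e+01,  6.99716270e+00,
        6.90697329e-03, -1.72044456e-04]), 'eef_pos': array([ 235.54302814, -632.036753  ,  225.624108  ]), 'orientation': array([-1.79130866e+00, -2.57909163e+00, -1.26588831e-03]), 'ft_force': array([-0.46222917, -0.10314153, -0.56619153]), 'wrist_torque': array([-0.00355508, -0.0398599 , -0.04624465]), 'finger_gap': 0.9981248554586011}
side {'intrinsics': array([[354.25698569,   0.        , 258.50727532],
       [  0.        , 354.25698569, 194.85206451],
       [  0.        ,   0.        ,   1.        ]]), 'dist_coeffs': array([-0.09018105,  0.        ,  0.        ,  0.        ,  0.        ]), 'origin': array([416.63709849, 932.96568807, 790.61565937]), 'rotation': array([ 0.08791141, -1.33347389, -2.72248018])}
top {'intrinsics': array([[441.3448748 , 
[... 261 characters left out ...]
510695, 1498.91137307]), 'rotation': array([ 0.12293803, -0.13887848, -1.54837035])}
wrist {'intrinsics': array([[304.23665621,   0.        , 255.18146716],
       [  0.        , 304.23665621, 190.9838559 ],
       [  0.        ,   0.        ,   1.        ]]), 'dist_coeffs': array([-0.02370312,  0.        ,  0.        ,  0.        ,  0.        ]), 'mount': array([[ 9.99998328e-01, -4.14327401e-04,  1.78110262e-03,
        -7.60622894e-01],
       [ 1.04413721e-04, -9.59467783e-01, -2.81818315e-01,
        -7.64990403e+01],
       [ 1.82567563e-03,  2.81818030e-01, -9.59466135e-01,
        -1.58113703e+02],
       [ 0.00000000e+00,  0.00000000e+00,  0.00000000e+00,
         1.00000000e+00]])}
```

View pics/top0.png

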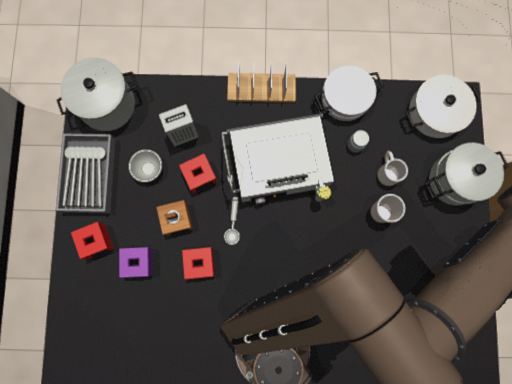

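View pics/side0.png

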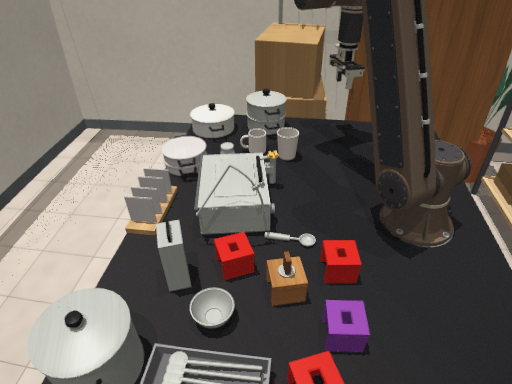

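View pics/wrist0.png

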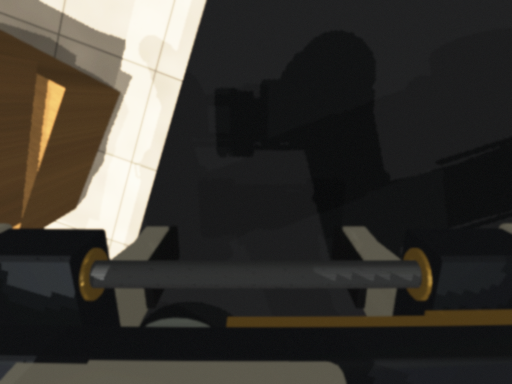

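The top view shows the warmer around (278,158), the brass screw at (323,192), and the wooden stand with key at (174,218), to the left of the warmer. The bow is on the left near (232,160). I'll zoom in next.

```bash
cat > h.py <<'E'
import numpy as np, cv2
from scipy.spatial.transform import Rotation as R
from plant import manip
def cam(d, s=None):
    K=d["intrinsics"];D=d["dist_coeffs"]
    if "mount" in d:
        T=np.eye(4);T[:3,:3]=R.from_rotvec(s["orientation"]).as_matrix();T[:3,3]=s["eef_pos"]
        M=T@d["mount"];o=M[:3,3];r=M[:3,:3]
    else: o=np.array(d["origin"]);r=R.from_rotvec(d["rotation"]).as_matrix()
    return K,D,o,r
def proj(c,P):
    K,D,o,r=c
    p=(np.atleast_2d(P)-o)@r*[1,-1,-1]
    return cv2.projectPoints(p.reshape(-1,1,3).astype(float),np.zeros(3),np.zeros(3),K,D)[0].reshape(-1,2)
def ray(c,uv):
    K,D,o,r=c
    u=cv2.undistortPoints(np.array(uv,float).reshape(-1,1,2),K,D).reshape(-1,2)
    d=np.c_[u[:,0],-u[:,1],-np.ones(len(u))]@r.T
    return o,d
def atz(c,uv,z):
    o,d=ray(c,uv); return o+d*((z-o[2])/d[:,2])[:,None]
def crop(img,x0,y0,x1,y1,name,f=6):
    c=cv2.resize(img[y0:y1,x0:x1,::-1],None,fx=f,fy=f,interpolation=cv2.INTER_CUBIC)
    for x in range((x0+9)//10*10,x1,10):
        cv2.line(c,((x-x0)*f,0),((x-x0)*f,6),(0,255,0),1)
        if x%20==0: cv2.putText(c,str(x),((x-x0)*f,18),0,.4,(0,255,0))
    for y in range((y0+9)//10*10,y1,10):
        cv2.line(c,(0,(y-y0)*f),(6,(y-y0)*f),(0,255,0),1)
        if y%20==0: cv2.putText(c,str(y),(8,(y-y0)*f+4),0,.4,(0,255,0))
    cv2.imwrite(f"pics/{name}.png",c)
E
python3 - <<'E'
from h import *
d=manip.snapshot("top");crop(d["frame"],150,100,350,250,"t1",4)
d=manip.snapshot("side");crop(d["frame"],180,140,320,310,"s1",4);np.save("x.npy",0)
E
```

```text
(no output)
```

View pics/t1.png

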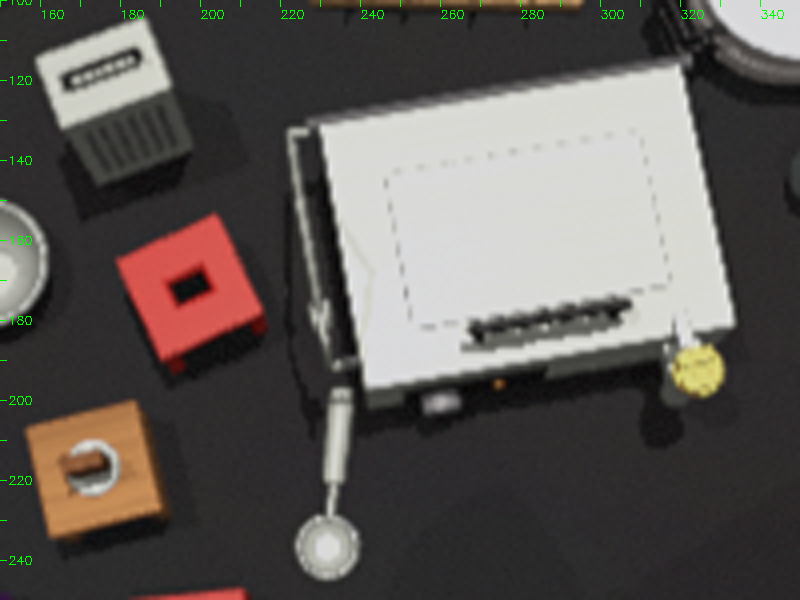

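View pics/s1.png

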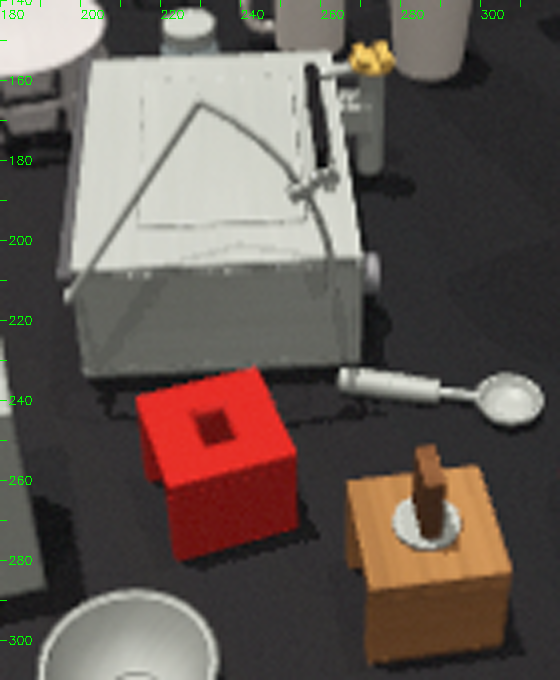

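```bash
python3 - <<'E'
from h import *
d=manip.snapshot("top");c=cam(d)
def rect(uv,z,name):
    P=atz(c,uv,z)[:,:2];print(name,P.round(1).tolist(),"ctr",P.mean(0).round(1))
    for i in range(4):
        e=P[(i+1)%4]-P[i];print("  len",np.linalg.norm(e).round(1),"ang",np.arctan2(e[1],e[0]).round(3))
    return P
L=[(229.75,131.2),(320,116.5),(333.7,181.2),(241.5,197.5)]
rect(L,118,"lid")
S=[(156.75,207.5),(184,200.5),(191.75,228),(163,234.5)]
rect(S,78,"stand")
print("screw",atz(c,[(324.25,192.5)],139))
# collar centre at z=83
print("collar",atz(c,[(150+95/4,100+467/4)],83-23+23))
print("handle ends",atz(c,[(150+478/4,100+330/4),(150+625/4,100+305/4)],157))
E
```

```text
lid [[702.0, 152.6], [758.5, -141.7], [543.2, -183.8], [484.8, 109.6]] ctr [622.1 -15.8]
  len 299.6 ang -1.381
  len 219.3 ang -2.948
  len 299.1 ang 1.767
  len 221.4 ang 0.195
stand [[452.9, 384.3], [477.5, 297.0], [388.6, 268.2], [366.0, 359.6]] ctr [421.3 327.3]
  len 90.8 ang -1.296
  len 93.5 ang -2.828
  len 94.2 ang 1.814
  len 90.4 ang 0.277
screw [[ 502.40629752 -149.53681971  139.        ]]
collar [[423.32127483 326.95181648  83.        ]]
handle ends [[527.43428165  23.24208511 157.        ]
 [549.47115983 -90.80721686 157.        ]]
```

```bash
cat >> h.py <<'E'
def plan(*targets, s=None):
    """targets: (x,y,z,yaw_x[,tilt]) ; prints tool-frame cm/deg from current pose"""
    s=s or manip.sense();Rm=R.from_rotvec(s["orientation"])
    for t in targets:
        x,y,z,f=t[:4]
        Rt=R.from_matrix(np.array([[np.cos(f),np.sin(f),0],[np.sin(f),-np.cos(f),0],[0,0,-1.]]))
        if len(t)>4: Rt=Rt*R.from_rotvec([0,t[4],0])
        dp=Rm.inv().apply(np.array([x,y,z])-s["eef_pos"])/10
        rv=np.degrees((Rm.inv()*Rt).as_rotvec())
        print("d",dp.round(2),"r",rv.round(2))
E
python3 - <<'E'
from h import *
plan((320,-520,330,2.2),(450,-330,340,2.6),(500,-150,340,3.0))
E
```

```text
d [  7.59  11.82 -10.37] r [ -0.    -0.03 -15.61]
d [ 20.85  30.64 -11.37] r [ 1.000e-02 -3.000e-02 -3.853e+01]
d [ 35.97  41.61 -11.36] r [ 1.000e-02 -3.000e-02 -6.145e+01]
```

Request:
{"op": "arm_command", "data": {"rows": [{"gripper":1,"dx":2.5,"dy":4,"dz":-3.5,"rz":-8},{"gripper":1,"dx":5,"dy":8,"dz":-7,"rz":-16},{"gripper":1,"dx":8,"dy":12,"dz":-10.5,"rz":-24},{"gripper":1,"dx":11,"dy":16,"dz":-11.5,"rz":-32},{"gripper":1,"dx":14,"dy":20,"dz":-11.5,"rz":-40}]}}

```text
$.rows[0]: bad value
```

```bash
python3 - <<'E'
from h import *
s=manip.sense();print(s["eef_pos"],s["q"])
plan((450,-330,340,2.6),(480,-230,340,3.0),(490,-130,340,3.2),(480,0,340,3.3),(470,150,340,3.419))
E
```

```text
[ 235.68124189 -632.33587747  226.22896065] [-9.25884182e-01  3.58902834e-01  1.16225161e-02 -8.52898412e-05
 -1.22410103e+00 -2.88115348e-01]
d [ 20.85  30.64 -11.37] r [ 1.000e-02 -3.000e-02 -3.853e+01]
d [ 29.17  36.94 -11.36] r [ 1.000e-02 -3.000e-02 -6.145e+01]
d [ 38.2   41.37 -11.36] r [ 2.000e-02 -3.000e-02 -7.291e+01]
d [ 50.73  44.98 -11.35] r [ 2.000e-02 -3.000e-02 -7.863e+01]
d [ 65.13  49.28 -11.34] r [ 2.000e-02 -3.000e-02 -8.545e+01]
```

Request:
{"op": "arm_command", "data": {"rows": [{"gripper":1.0,"dx":2.5,"dy":4.0,"dz":-3.5,"rx":0,"ry":0,"rz":-8},{"gripper":1.0,"dx":5,"dy":8,"dz":-7,"rx":0,"ry":0,"rz":-16},{"gripper":1.0,"dx":8,"dy":12,"dz":-10.5,"rx":0,"ry":0,"rz":-24},{"gripper":1.0,"dx":11,"dy":16,"dz":-11.5,"rx":0,"ry":0,"rz":-32},{"gripper":1.0,"dx":14,"dy":20,"dz":-11.5,"rx":0,"ry":0,"rz":-40}]}}

```text
time: 0.8
eef_pos: [360.9, -453.0, 340.7]
orientation: [0.793, 3.037, -0.003]
ft_force: [0.7, -0.4, 0.2]
finger_gap: 1.005
```

```bash
python3 - <<'E'
from h import *
s=manip.sense();print(s["eef_pos"],s["q"])
plan((450,-330,340,2.6),(480,-230,340,3.0),(490,-130,340,3.2),(480,0,340,3.3),(470,150,340,3.419),(421,327,340,3.419))
E
```

```text
[ 360.86097831 -453.01226787  340.669986  ] [-5.60187440e-01  1.46197395e-01 -1.71477528e-02  6.17527584e-04
 -1.40394999e+00  4.93067084e-02]
d [-1.76 15.09  0.06] r [-0.04  0.2   1.77]
d [ 0.51 25.28  0.05] r [ -0.08   0.19 -21.15]
d [4.530e+00 3.449e+01 2.000e-02] r [ -0.1    0.18 -32.61]
d [ 1.175e+01  4.534e+01 -1.000e-02] r [ -0.11   0.18 -38.34]
d [ 1.996e+01  5.794e+01 -5.000e-02] r [ -0.12   0.17 -45.16]
d [32.89 70.99 -0.1 ] r [ -0.12   0.17 -45.16]
```

Request:
{"op": "arm_command", "data": {"rows": [{"gripper":1.0,"dx":-0.6,"dy":5,"dz":0,"rx":0,"ry":0,"rz":-8},{"gripper":1.0,"dx":-1,"dy":10,"dz":0,"rx":0,"ry":0,"rz":-16},{"gripper":1.0,"dx":-0.8,"dy":15,"dz":0,"rx":0,"ry":0,"rz":-24},{"gripper":1.0,"dx":0,"dy":20,"dz":0,"rx":0,"ry":0,"rz":-32},{"gripper":1.0,"dx":0.8,"dy":25,"dz":0,"rx":0,"ry":0,"rz":-40}]}}

```text
time: 1.3
eef_pos: [476.0, -232.1, 338.4]
orientation: [-0.295, 3.127, -0.0]
ft_force: [2.0, -0.0, 0.9]
finger_gap: 0.994
```

```bash
python3 - <<'E'
from h import *
s=manip.sense();print(s["eef_pos"],s["q"])
d=manip.snapshot("wrist");cv2.imwrite("pics/w1.png",d["frame"][:,:,::-1])
plan((490,-130,340,3.2),(480,0,340,3.3),(470,150,340,3.419),(421,327,340,3.419))
E
```

```text
[ 475.95456467 -232.11623033  338.3531664 ] [-8.31130636e-02  6.21169049e-02 -1.17551440e-01  6.64886726e-06
 -1.39086839e+00  2.71082472e-01]
d [-3.08  9.26 -0.15] r [0.08 0.12 8.1 ]
d [-4.68 22.2  -0.13] r [0.08 0.12 2.37]
d [-6.68 37.1  -0.1 ] r [ 0.07  0.12 -4.44]
d [-5.39 55.42 -0.08] r [ 0.07  0.12 -4.44]
```

View pics/w1.png

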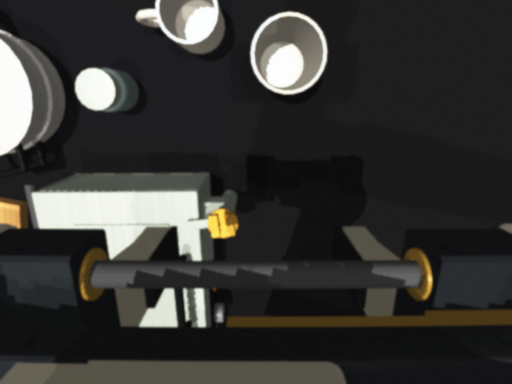

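Request:
{"op": "arm_command", "data": {"rows": [{"gripper":1.0,"dx":-1.6,"dy":5,"dz":0,"rx":0,"ry":0,"rz":0},{"gripper":1.0,"dx":-3,"dy":10,"dz":0,"rx":0,"ry":0,"rz":0},{"gripper":1.0,"dx":-4,"dy":15,"dz":0,"rx":0,"ry":0,"rz":-2},{"gripper":1.0,"dx":-4.6,"dy":20,"dz":0,"rx":0,"ry":0,"rz":-4},{"gripper":1.0,"dx":-5.2,"dy":25,"dz":0,"rx":0,"ry":0,"rz":-4.5}]}}

```text
time: 1.85
eef_pos: [481.3, 16.9, 338.5]
orientation: [-0.41, 3.114, 0.0]
ft_force: [1.5, 0.5, -0.1]
finger_gap: 1.003
```

```bash
python3 - <<'E'
from h import *
s=manip.sense();print(s["eef_pos"],s["q"])
plan((470,150,340,3.419),(400,410,320,3.419))
E
```

```text
[481.2711757   16.91767178 338.49040804] [ 4.44817664e-01 -2.40958038e-02 -2.05639981e-01  4.40074155e-05
 -1.38864453e+00 -1.83018078e-01]
d [-2.36 13.15 -0.15] r [ 0.    0.03 -0.89]
d [-2.32 40.07  1.85] r [ 0.    0.03 -0.89]
```

Request:
{"op": "arm_command", "data": {"rows": [{"gripper":1.0,"dx":-1,"dy":5,"dz":0,"rx":0,"ry":0,"rz":-0.9},{"gripper":1.0,"dx":-2,"dy":10,"dz":0,"rx":0,"ry":0,"rz":-0.9},{"gripper":1.0,"dx":-2.4,"dy":15,"dz":0,"rx":0,"ry":0,"rz":-0.9},{"gripper":1.0,"dx":-2.4,"dy":20,"dz":0,"rx":0,"ry":0,"rz":-0.9},{"gripper":1.0,"dx":-2.4,"dy":25,"dz":0,"rx":0,"ry":0,"rz":-0.9}]}}

```text
time: 2.35
eef_pos: [440.1, 262.7, 338.5]
orientation: [-0.433, 3.111, 0.001]
ft_force: [1.2, 0.3, -0.2]
finger_gap: 1.004
```

```bash
python3 - <<'E'
from h import *
s=manip.sense();print(s["eef_pos"],s["q"])
d=manip.snapshot("wrist");cv2.imwrite("pics/w2.png",d["frame"][:,:,::-1]);np.savez("w2.npz",p=s["eef_pos"],o=s["orientation"])
plan((470,150,340,3.419),(400,410,320,3.419))
E
```

```text
[440.14535225 262.65829883 338.54008411] [ 9.21595216e-01  3.16865539e-02 -1.49468057e-01  4.07128286e-05
 -1.38900617e+00 -6.45085462e-01]
d [  0.28 -12.21  -0.24] r [0.09 0.01 0.08]
d [-0.14 14.71  1.8 ] r [0.09 0.01 0.08]
```

View pics/w2.png

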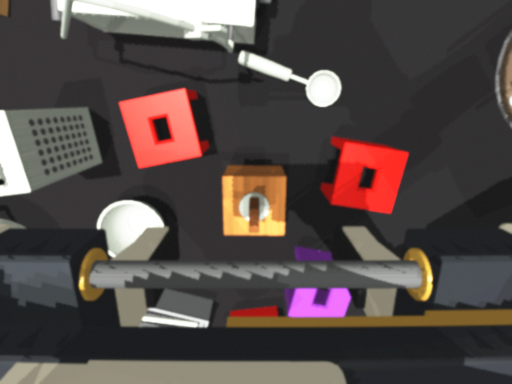

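Stand top is visible at roughly (222–287,178–236), aligned with the picture. The key handle is at about (254,208).

```bash
python3 - <<'E'
from h import *
im=cv2.imread("pics/w2.png")[:,:,::-1]
crop(im,210,155,300,245,"w2c",7)
crop(im,40,0,280,60,"w2d",3)
E
```

```text
(no output)
```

View pics/w2c.png

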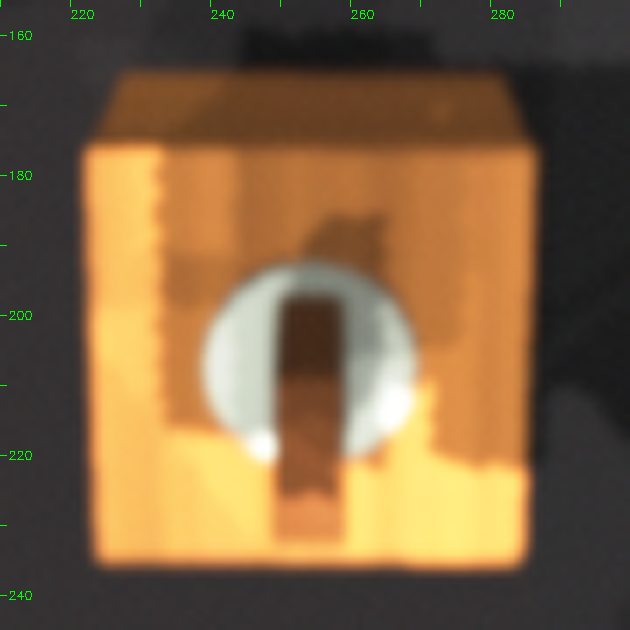

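View pics/w2d.png

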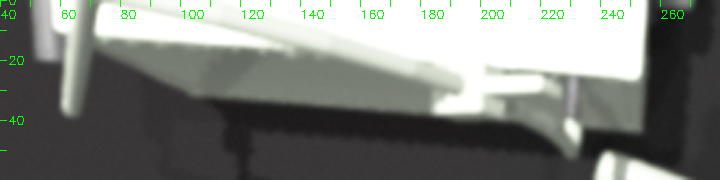

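```bash
python3 - <<'E'
from h import *
w=np.load("w2.npz");d=manip.snapshot("wrist");c=cam(d,{"orientation":w["o"],"eef_pos":w["p"]})
P=atz(c,[(222.2,176),(287,176),(284.8,235.8),(224,236)],78);print(P.round(1),P.mean(0))
for i in range(4):
    e=P[(i+1)%4]-P[i];print("  len",np.linalg.norm(e).round(1),"ang",np.arctan2(e[1],e[0]).round(3))
print(atz(c,[(253.7,207)],83))
S=P.mean(0)
f=.277;Rz=np.array([[np.cos(f),-np.sin(f)],[np.sin(f),np.cos(f)]])
for ctr in ([421.3,327.3],[423,327],S[:2]):
  for z in(83,135):
    Q=np.array([[7,17],[7,-17],[-7,-17],[-7,17]])@Rz.T+ctr
    print(z,proj(c,np.c_[Q,np.full(4,z)]).round(1).tolist())
E
```

```text
[[478.4 297.8  78. ]
 [390.3 272.8  78. ]
 [365.7 361.6  78. ]
 [453.3 386.8  78. ]] [421.91420626 329.76830493  78.        ]
  len 91.6 ang -2.865
  len 92.1 ang 1.841
  len 91.2 ang 0.28
  len 92.5 ang -1.296
[[423.4213827  328.62226729  83.        ]]
83 [[250.6, 217.6], [250.4, 195.3], [260.3, 195.2], [260.2, 217.6]]
135 [[250.0, 232.3], [249.8, 207.4], [261.0, 207.4], [260.8, 232.3]]
83 [[249.5, 217.1], [249.3, 194.7], [259.2, 194.7], [259.1, 217.1]]
135 [[248.8, 231.8], [248.6, 206.9], [259.7, 206.9], [259.6, 231.8]]
83 [[249.7, 219.0], [249.6, 196.7], [259.4, 196.7], [259.3, 219.0]]
135 [[249.0, 233.9], [248.9, 209.1], [260.0, 209.1], [259.9, 233.9]]
```

```bash
python3 - <<'E'
from h import *
plan((423.5,328,150,3.419),(423.5,328,92,3.419))
E
```

```text
d [-0.2   6.46 18.77] r [ 0.02 -0.03  0.21]
d [-0.2   6.46 24.57] r [ 0.02 -0.03  0.21]
```

Request:
{"op": "arm_command", "data": {"rows": [{"gripper":1.0,"dx":-0.2,"dy":4,"dz":3,"rx":0,"ry":0,"rz":0.2},{"gripper":1.0,"dx":-0.2,"dy":6.5,"dz":7,"rx":0,"ry":0,"rz":0.2},{"gripper":1.0,"dx":-0.2,"dy":6.5,"dz":11,"rx":0,"ry":0,"rz":0.2},{"gripper":1.0,"dx":-0.2,"dy":6.5,"dz":15,"rx":0,"ry":0,"rz":0.2},{"gripper":0.6,"dx":-0.2,"dy":6.5,"dz":18,"rx":0,"ry":0,"rz":0.2}]}}

```text
time: 2.95
eef_pos: [424.5, 322.9, 155.9]
orientation: [0.427, -3.111, 0.002]
ft_force: [0.1, 1.3, 0.4]
finger_gap: 0.957
```

```bash
python3 - <<'E'
from h import *
s=manip.sense();print(s["eef_pos"])
plan((423.5,328,92,3.419))
E
```

```text
[424.52449195 322.94830104 155.91783303]
d [-0.05  0.52  6.39] r [-0.06 -0.1  -0.25]
```

Request:
{"op": "arm_command", "data": {"rows": [{"gripper":0.6,"dx":0,"dy":0,"dz":0,"rx":0,"ry":0,"rz":0},{"gripper":0.6,"dx":0,"dy":0,"dz":0,"rx":0,"ry":0,"rz":0}]}}

```text
time: 3.15
eef_pos: [425.8, 323.8, 159.0]
orientation: [-0.428, 3.112, -0.001]
ft_force: [-0.4, 0.9, 1.0]
finger_gap: 0.789
```

```bash
python3 - <<'E'
from h import *
s=manip.sense();print(s["eef_pos"],s["qd"])
plan((423.5,328,92,3.419))
d=manip.snapshot("wrist");cv2.imwrite("pics/w3.png",d["frame"][:,:,::-1])
E
```

```text
[425.76161122 323.77387528 159.00587483] [ 0.00167272 -0.02640667  0.03183686  0.00497944 -0.00128021 -0.00147636]
d [0.1  0.47 6.7 ] r [-0.04  0.01 -0.25]
```

View pics/w3.png

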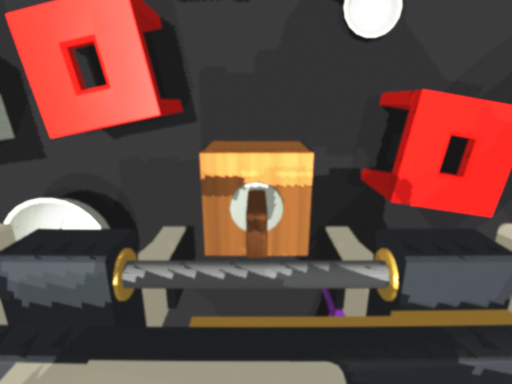

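Request:
{"op": "arm_command", "data": {"rows": [{"gripper":0.6,"dx":0.1,"dy":0.45,"dz":2.5,"rx":0,"ry":0,"rz":-0.2},{"gripper":0.5,"dx":0.1,"dy":0.45,"dz":5,"rx":0,"ry":0,"rz":-0.2},{"gripper":0.5,"dx":0.1,"dy":0.45,"dz":6.7,"rx":0,"ry":0,"rz":-0.2},{"gripper":0.5,"dx":0.1,"dy":0.45,"dz":6.7,"rx":0,"ry":0,"rz":-0.2},{"gripper":0.4,"dx":0.1,"dy":0.45,"dz":6.7,"rx":0,"ry":0,"rz":-0.2}]}}

```text
time: 3.7
eef_pos: [424.0, 328.9, 93.2]
orientation: [-0.433, 3.11, 0.002]
ft_force: [0.1, -0.3, -0.1]
finger_gap: 0.459
```

Request:
{"op": "arm_command", "data": {"newtons": 20, "rows": [{"gripper":0.0,"dx":0,"dy":0,"dz":0,"rx":0,"ry":0,"rz":0},{"gripper":0.0,"dx":0,"dy":0,"dz":0,"rx":0,"ry":0,"rz":0},{"gripper":0.0,"dx":0,"dy":0,"dz":0,"rx":0,"ry":0,"rz":0},{"gripper":0.0,"dx":0,"dy":0,"dz":0,"rx":0,"ry":0,"rz":0},{"gripper":0.0,"dx":0,"dy":0,"dz":0,"rx":0,"ry":0,"rz":0}]}}

```text
time: 4.2
eef_pos: [423.3, 328.3, 92.0]
orientation: [-0.433, 3.111, 0.001]
ft_force: [-2.3, -0.5, 6.5]
finger_gap: 0.16
```

```bash
python3 - <<'E'
from h import *
s=manip.sense();print(s)
d=manip.snapshot("wrist");cv2.imwrite("pics/w4.png",d["frame"][:,:,::-1])
E
```

```text
{'time': 4.2, 'q': array([ 1.02599249e+00,  2.60747724e-01, -4.71850732e-01,  3.68649263e-04,
       -8.37169154e-01, -7.49412980e-01]), 'qd': array([-0.00021801, -0.00159544,  0.00028091,  0.00189004, -0.00147708,
       -0.00096466]), 'joint_torque': array([-3.35107818e-01, -4.14718151e+01,  2.17641574e+01,  5.12314260e+00,
        4.38764105e-01,  1.22043243e-02]), 'eef_pos': array([423.34448328, 328.32196434,  92.01879813]), 'orientation': array([-4.33331549e-01,  3.11069335e+00,  9.81458286e-04]), 'ft_force': array([-2.33305071, -0.53502349,  6.48990733]), 'wrist_torque': array([-0.12609221,  0.76612   , -0.05400568]), 'finger_gap': 0.15989837355451053}
```

View pics/w4.png

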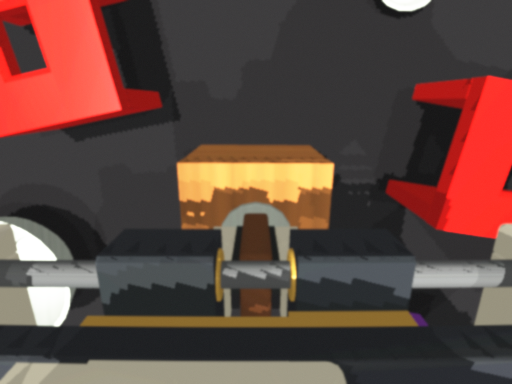

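Request:
{"op": "arm_command", "data": {"newtons": 40, "rows": [{"gripper":0.0,"dx":0,"dy":0,"dz":-1.5,"rx":0,"ry":0,"rz":0},{"gripper":0.0,"dx":0,"dy":0,"dz":-5,"rx":0,"ry":0,"rz":0},{"gripper":0.0,"dx":0,"dy":0,"dz":-10,"rx":0,"ry":0,"rz":0},{"gripper":0.0,"dx":0,"dy":0,"dz":-15,"rx":0,"ry":0,"rz":0},{"gripper":0.0,"dx":0,"dy":0,"dz":-19,"rx":0,"ry":0,"rz":0}]}}

```text
time: 4.75
eef_pos: [423.1, 327.9, 284.2]
orientation: [-0.433, 3.11, 0.002]
ft_force: [0.8, 0.7, -2.2]
finger_gap: 0.157
```

```bash
python3 - <<'E'
from h import *
s=manip.sense();print(s["eef_pos"],s["ft_force"],s["wrist_torque"])
f=3.334
plan((440,200,310,f),(440,50,310,f),(470,-80,310,f),(502.4,-150,280,f))
d=manip.snapshot("side");cv2.imwrite("pics/s2.png",d["frame"][:,:,::-1])
E
```

```text
[423.14698939 327.90285886 284.23099047] [ 0.83550081  0.65111943 -2.20733032] [ 1.86866206e-01 -9.16018530e-05  6.23579021e-02]
d [  1.87 -12.76  -2.59] r [0.06 0.09 4.83]
d [  5.96 -27.19  -2.61] r [0.06 0.09 4.83]
d [  6.63 -40.52  -2.63] r [0.06 0.09 4.83]
d [  5.43 -48.14   0.37] r [0.06 0.09 4.83]
```

View pics/s2.png

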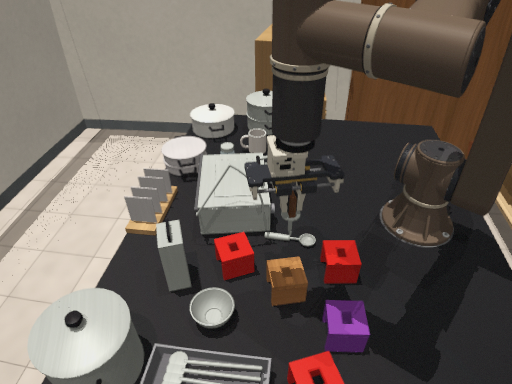

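The key is lifted clear of the stand and hangs upright in the fingers, shank at about (291,222).

Request:
{"op": "arm_command", "data": {"rows": [{"gripper":0.0,"dx":0.5,"dy":-4.5,"dz":-1.5,"rx":0,"ry":0,"rz":2},{"gripper":0.0,"dx":1.2,"dy":-9.2,"dz":-2.6,"rx":0,"ry":0,"rz":4.8},{"gripper":0.0,"dx":2.2,"dy":-14,"dz":-2.6,"rx":0,"ry":0,"rz":4.8},{"gripper":0.0,"dx":3.6,"dy":-18.7,"dz":-2.6,"rx":0,"ry":0,"rz":4.8},{"gripper":0.0,"dx":5,"dy":-23.4,"dz":-2.6,"rx":0,"ry":0,"rz":4.8}]}}

```text
time: 5.3
eef_pos: [438.1, 87.4, 306.9]
orientation: [0.303, -3.127, -0.0]
ft_force: [1.8, -0.8, -0.7]
finger_gap: 0.156
```

Request:
{"op": "arm_command", "data": {"rows": [{"gripper":0.0,"dx":0.6,"dy":-4.8,"dz":0,"rx":0,"ry":0,"rz":0},{"gripper":0.0,"dx":1.2,"dy":-9.6,"dz":0,"rx":0,"ry":0,"rz":0},{"gripper":0.0,"dx":1.5,"dy":-14,"dz":0,"rx":0,"ry":0,"rz":0},{"gripper":0.0,"dx":1.6,"dy":-18,"dz":0,"rx":0,"ry":0,"rz":0},{"gripper":0.0,"dx":1.6,"dy":-18,"dz":0,"rx":0,"ry":0,"rz":0}]}}

```text
time: 5.8
eef_pos: [457.3, -94.3, 306.5]
orientation: [0.295, -3.126, 0.001]
ft_force: [0.6, -0.1, -1.9]
finger_gap: 0.155
```

```bash
python3 - <<'E'
from h import *
s=manip.sense();print(s["eef_pos"],s["ft_force"],s["wrist_torque"])
plan((502.4,-150,280,3.334))
d=manip.snapshot("wrist");cv2.imwrite("pics/w5.png",d["frame"][:,:,::-1]);np.savez("w5.npz",p=s["eef_pos"],o=s["orientation"])
E
```

```text
[457.25677539 -94.27526101 306.48959182] [ 0.57449437 -0.12397    -1.92826958] [0.02457583 0.21124045 0.01862484]
d [-3.4  -6.32  2.65] r [-0.03 -0.09 -0.26]
```

View pics/w5.png

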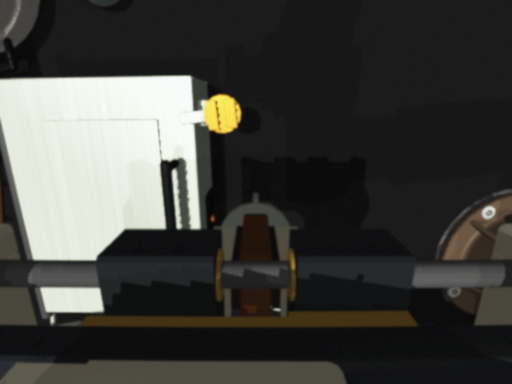

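```bash
python3 - <<'E'
from h import *
im=cv2.imread("pics/w5.png")[:,:,::-1]
crop(im,170,80,290,220,"w5c",5)
E
```

```text
(no output)
```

View pics/w5c.png

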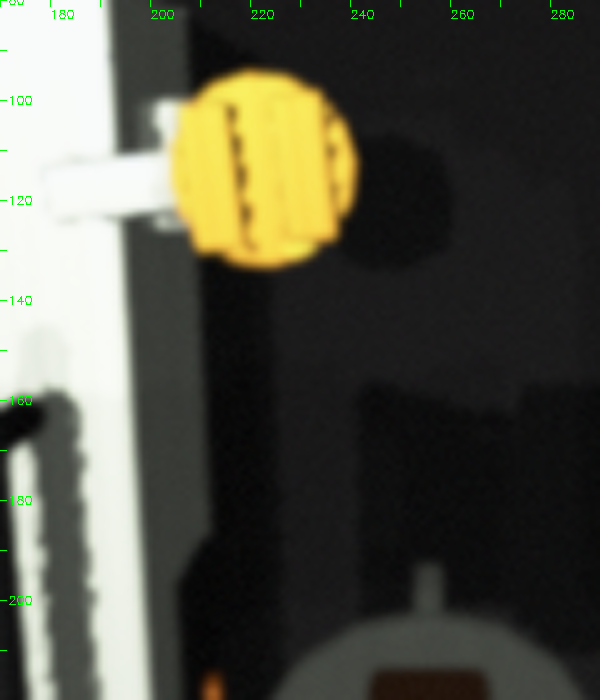

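```bash
cat > ov.py <<'E'
from h import *
import sys
def model(ctr,f):
    Rz=np.array([[np.cos(f),-np.sin(f)],[np.sin(f),np.cos(f)]])
    L=[]
    def ln(a,b,col):
        A=np.r_[np.array(a[:2])@Rz.T+ctr,a[2]];B=np.r_[np.array(b[:2])@Rz.T+ctr,b[2]];L.append((A,B,col))
    q=[(-15,-15,139),(15,-15,139),(15,15,139),(-15,15,139)]
    for i in range(4): ln(q[i],q[(i+1)%4],(0,0,255))
    for e in(-4.5,4.5):
        ln((e,-15,139),(e,15,139),(255,0,0)); ln((e,-15,131),(e,15,131),(255,0,255))
    ln((48,-6,127),(15,-6,127),(0,128,0));ln((48,6,127),(15,6,127),(0,128,0));ln((48,6,127),(48,-6,127),(0,128,0))
    t=np.linspace(0,2*np.pi,25)
    for i in range(24): ln((20*np.cos(t[i]),20*np.sin(t[i]),131),(20*np.cos(t[i+1]),20*np.sin(t[i+1]),131),(0,255,255))
    return L
def draw(imgf,c,L,box,f,out):
    im=cv2.imread(imgf);x0,y0,x1,y1=box
    im=cv2.resize(im[y0:y1,x0:x1],None,fx=f,fy=f,interpolation=cv2.INTER_CUBIC)
    for A,B,col in L:
        p=proj(c,np.array([A,B]));p=((p-[x0,y0]+.5)*f).astype(int)
        cv2.line(im,tuple(map(int,p[0])),tuple(map(int,p[1])),col,1)
    cv2.imwrite(out,im)
E
python3 - <<'E'
from ov import *
w=np.load("w5.npz");d=manip.snapshot("wrist");c=cam(d,{"orientation":w["o"],"eef_pos":w["p"]})
draw("pics/w5.png",c,model(np.array([502.5,-150.3]),.192),(170,80,270,150),8,"pics/w5o.png")
print(atz(c,[(222.5,114)],131))
# key blade tip in tool frame
K,D,o,r=c
Rm=R.from_rotvec(w["o"])
for off in([0,0,69],):
  for q in([0,11,69],[0,-11,69],[2,-11,69],[-2,-11,69],[2,-11,55],[-2,-11,55]): print(q,proj(c,Rm.apply(q)+w["p"]))
E
```

```text
[[ 503.20772849 -151.829796    131.        ]]
[0, 11, 69] [[255.12072635 217.13736726]]
[0, -11, 69] [[255.11608736 190.67457971]]
[2, -11, 69] [[257.68800721 190.67368242]]
[-2, -11, 69] [[252.54413285 190.67547806]]
[2, -11, 55] [[257.85566651 196.01950745]]
[-2, -11, 55] [[252.40211375 196.02148822]]
```

View pics/w5o.png

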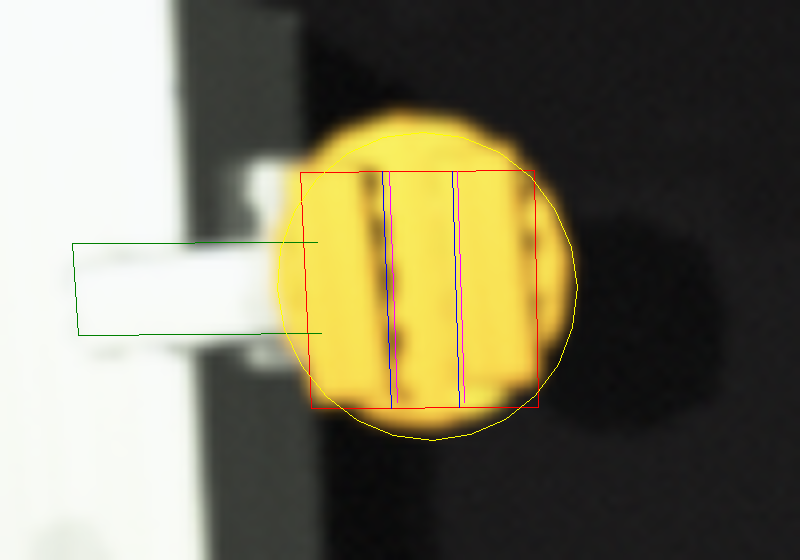

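```bash
python3 - <<'E'
from h import *
plan((502.9,-152,245,3.429),(502.9,-152,222,3.429))
E
```

```text
d [-3.35 -6.82  6.15] r [ 0.03 -0.07 -5.59]
d [-3.36 -6.82  8.45] r [ 0.03 -0.07 -5.59]
```

Request:
{"op": "arm_command", "data": {"rows": [{"gripper":0.0,"dx":-1.7,"dy":-3.5,"dz":1,"rx":0,"ry":0,"rz":-3},{"gripper":0.0,"dx":-3.3,"dy":-6.8,"dz":3,"rx":0,"ry":0,"rz":-5.6},{"gripper":0.0,"dx":-3.3,"dy":-6.8,"dz":6,"rx":0,"ry":0,"rz":-5.6},{"gripper":0.0,"dx":-3.3,"dy":-6.8,"dz":8.4,"rx":0,"ry":0,"rz":-5.6},{"gripper":0.0,"dx":-3.3,"dy":-6.8,"dz":8.4,"rx":0,"ry":0,"rz":-5.6}]}}

```text
time: 6.4
eef_pos: [500.9, -149.6, 219.6]
orientation: [0.455, -3.102, -0.003]
ft_force: [-0.1, -1.1, -0.7]
finger_gap: 0.161
```

Request:
{"op": "arm_command", "data": {"rows": [{"gripper":0.0,"dx":0,"dy":0,"dz":0,"rx":0,"ry":0,"rz":0},{"gripper":0.0,"dx":0,"dy":0,"dz":0,"rx":0,"ry":0,"rz":0}]}}

```text
time: 6.6
eef_pos: [504.1, -150.3, 225.0]
orientation: [-0.457, 3.106, -0.001]
ft_force: [-0.3, 0.4, -1.2]
finger_gap: 0.154
```

```bash
python3 - <<'E'
from h import *
s=manip.sense();print(s["eef_pos"],s["ft_force"],s["wrist_torque"])
plan((502.9,-152,202,3.429))
d=manip.snapshot("wrist");cv2.imwrite("pics/w6.png",d["frame"][:,:,::-1]);np.savez("w6.npz",p=s["eef_pos"],o=s["orientation"])
crop(d["frame"],190,120,320,240,"w6c",6)
d=manip.snapshot("side");crop(d["frame"],200,120,340,220,"s3",5)
E
```

```text
[ 504.06704738 -150.2792141   225.01066784] [-0.25055361  0.37781659 -1.21645947] [0.01305836 0.08114017 0.05489584]
d [ 0.17 -0.13  2.3 ] r [-0.06  0.14  0.27]
```

View pics/w6c.png

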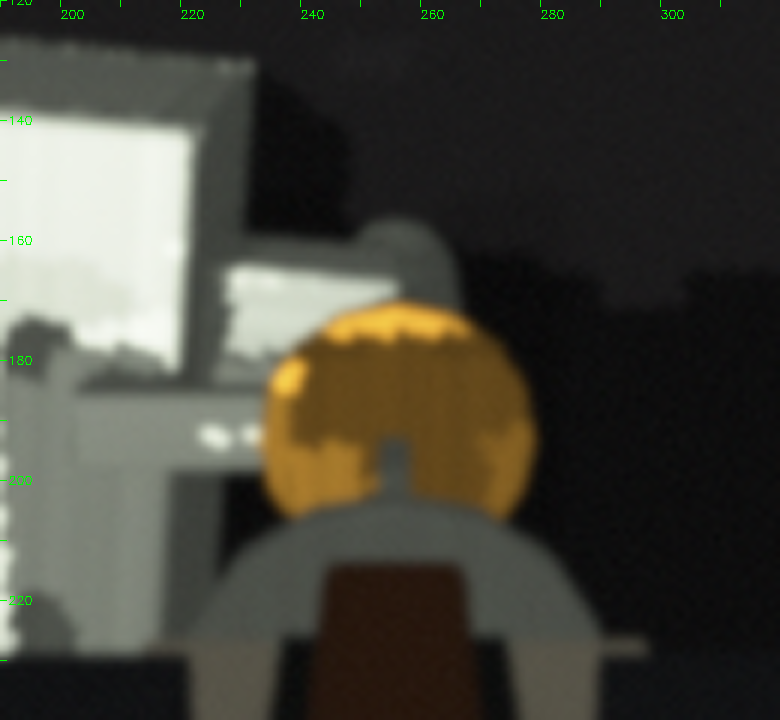

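View pics/s3.png

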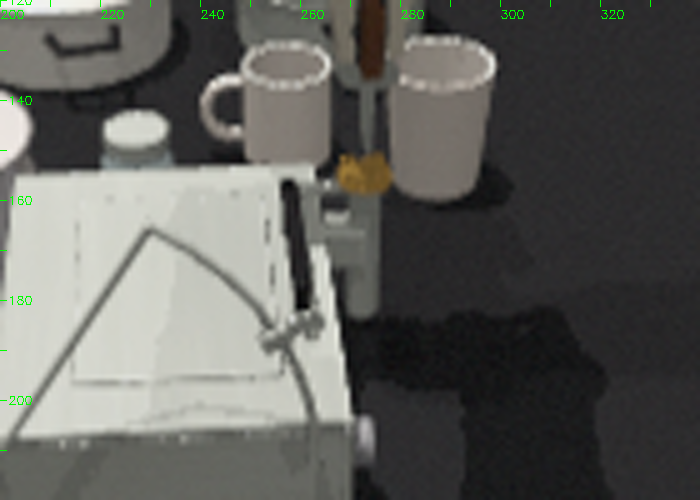

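```bash
python3 - <<'E'
from ov import *
w=np.load("w6.npz");d=manip.snapshot("wrist");c=cam(d,{"orientation":w["o"],"eef_pos":w["p"]})
draw("pics/w6.png",c,model(np.array([503,-152]),.287),(210,150,310,230),8,"pics/w6o.png")
s=manip.sense();print(s["eef_pos"]-w["p"],s["qd"].round(4))
Rm=R.from_rotvec(w["o"])
for z in (69,69+17,69+25):print(proj(c,Rm.apply([[0,-11,z],[0,11,z]])+w["p"]))
E
```

```text
[-0.38329494 -0.31128269 -0.34293594] [-0.0066  0.0034 -0.0069 -0.0019  0.0036 -0.0005]
[[254.95620121 190.65742395]
 [254.9646955  217.11945501]]
[[254.94865378 184.92877346]
 [254.95677621 209.86377525]]
[[254.94543031 182.48122492]
 [254.95338613 206.75592049]]
```

View pics/w6o.png

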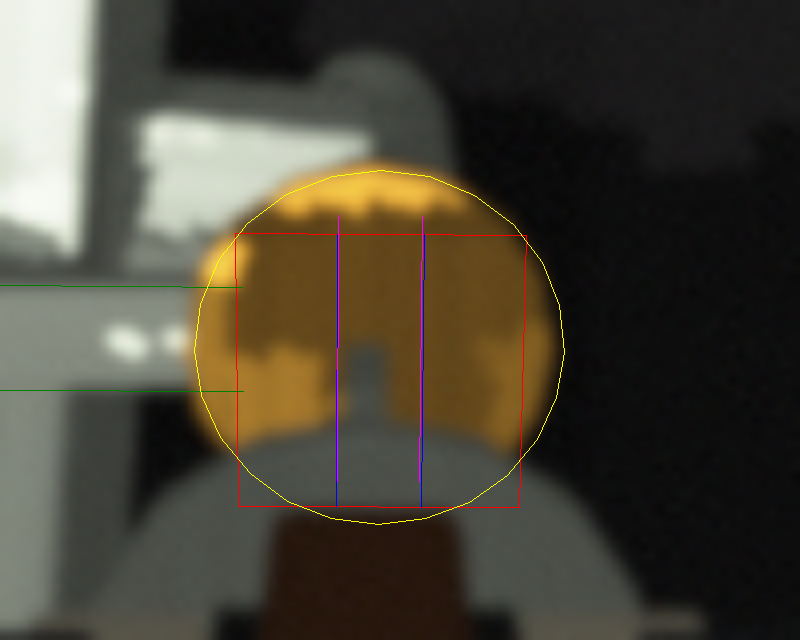

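Request:
{"op": "arm_command", "data": {"rows": [{"gripper":0.0,"dx":0,"dy":-0.25,"dz":0.5,"rx":0,"ry":0,"rz":0},{"gripper":0.0,"dx":0,"dy":-0.25,"dz":1.2,"rx":0,"ry":0,"rz":0},{"gripper":0.0,"dx":0,"dy":-0.25,"dz":1.7,"rx":0,"ry":0,"rz":0},{"gripper":0.0,"dx":0,"dy":-0.25,"dz":2.1,"rx":0,"ry":0,"rz":0},{"gripper":0.0,"dx":0,"dy":-0.25,"dz":2.1,"rx":0,"ry":0,"rz":0}]}}

```text
time: 7.25
eef_pos: [503.2, -153.4, 201.4]
orientation: [0.454, -3.107, -0.0]
ft_force: [-0.2, -0.6, -0.2]
finger_gap: 0.159
```

```bash
python3 - <<'E'
from h import *
s=manip.sense();print(s["eef_pos"],s["ft_force"],s["wrist_torque"])
d=manip.snapshot("wrist");cv2.imwrite("pics/w7.png",d["frame"][:,:,::-1])
crop(d["frame"],190,120,320,240,"w7c",6)
E
```

```text
[ 503.23488432 -153.36695361  201.36186864] [-0.18362768 -0.55784042 -0.21111167] [-0.01530511  0.09976693 -0.01305888]
```

View pics/w7c.png

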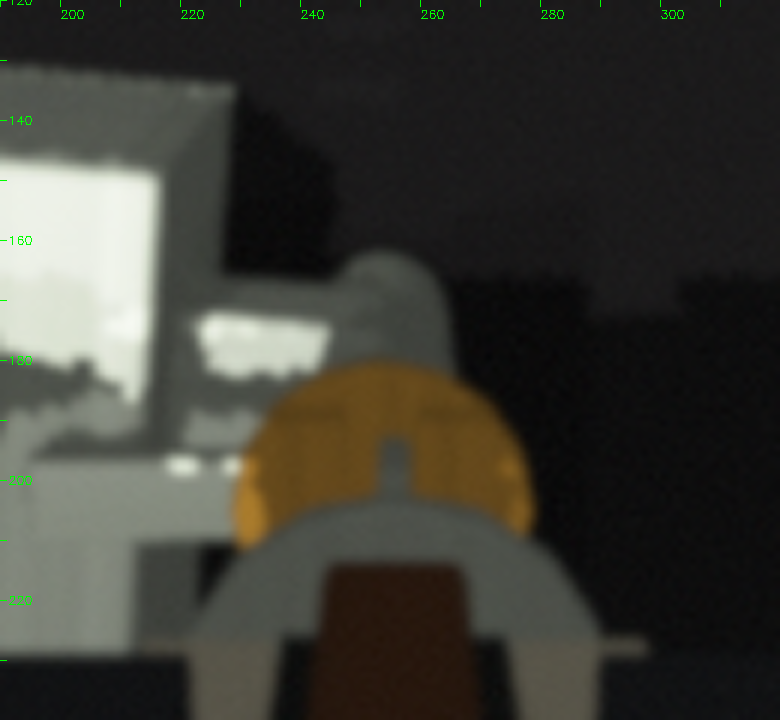

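Request:
{"op": "arm_command", "data": {"rows": [{"gripper":0.0,"dx":0,"dy":0,"dz":0,"rx":0,"ry":0,"rz":-7},{"gripper":0.0,"dx":0,"dy":0,"dz":0,"rx":0,"ry":0,"rz":-14},{"gripper":0.0,"dx":0,"dy":0,"dz":0,"rx":0,"ry":0,"rz":-21},{"gripper":0.0,"dx":0,"dy":0,"dz":0,"rx":0,"ry":0,"rz":-28},{"gripper":0.0,"dx":0,"dy":0,"dz":0,"rx":0,"ry":0,"rz":-35}]}}

```text
time: 7.8
eef_pos: [505.3, -152.4, 202.6]
orientation: [-1.374, 2.821, -0.0]
ft_force: [3.3, 4.5, -3.4]
finger_gap: 0.156
```

```bash
python3 - <<'E'
from h import *
s=manip.sense();print(s["eef_pos"],s["ft_force"],s["wrist_torque"])
d=manip.snapshot("wrist");cv2.imwrite("pics/w8.png",d["frame"][:,:,::-1])
crop(d["frame"],170,120,320,240,"w8c",5)
E
```

```text
[ 505.3374784  -152.3915456   202.57614477] [ 3.26832472  4.49304611 -3.38794423] [ 1.83138036 -1.50084143 -0.08951441]
```

View pics/w8c.png

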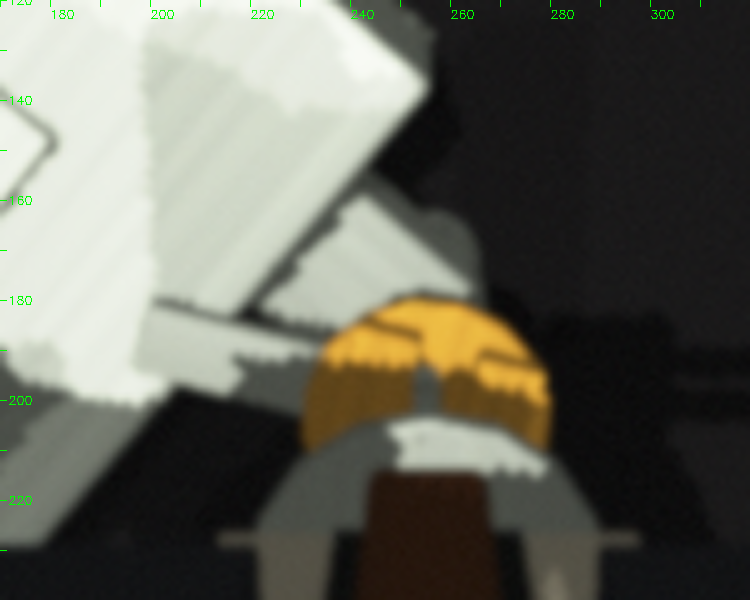

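Request:
{"op": "arm_command", "data": {"rows": [{"gripper":0.0,"dx":0,"dy":0,"dz":0,"rx":0,"ry":0,"rz":-8},{"gripper":0.0,"dx":0,"dy":0,"dz":0,"rx":0,"ry":0,"rz":-16},{"gripper":0.0,"dx":0,"dy":0,"dz":0,"rx":0,"ry":0,"rz":-24},{"gripper":0.0,"dx":0,"dy":0,"dz":0,"rx":0,"ry":0,"rz":-32},{"gripper":0.0,"dx":0,"dy":0,"dz":0,"rx":0,"ry":0,"rz":-40}]}}

```text
time: 8.35
eef_pos: [505.7, -151.7, 202.5]
orientation: [-2.256, 2.18, -0.002]
ft_force: [3.8, 7.4, -2.6]
finger_gap: 0.157
```

```bash
python3 - <<'E'
from h import *
s=manip.sense();print(s["eef_pos"],s["ft_force"],s["wrist_torque"])
d=manip.snapshot("wrist");cv2.imwrite("pics/w9.png",d["frame"][:,:,::-1]);np.savez("w9.npz",p=s["eef_pos"],o=s["orientation"])
crop(d["frame"],170,120,320,240,"w9c",5)
E
```

```text
[ 505.65688184 -151.66732588  202.54068902] [ 3.79679441  7.3639771  -2.57093034] [ 3.32460943 -1.62325603 -0.06190614]
```

View pics/w9c.png

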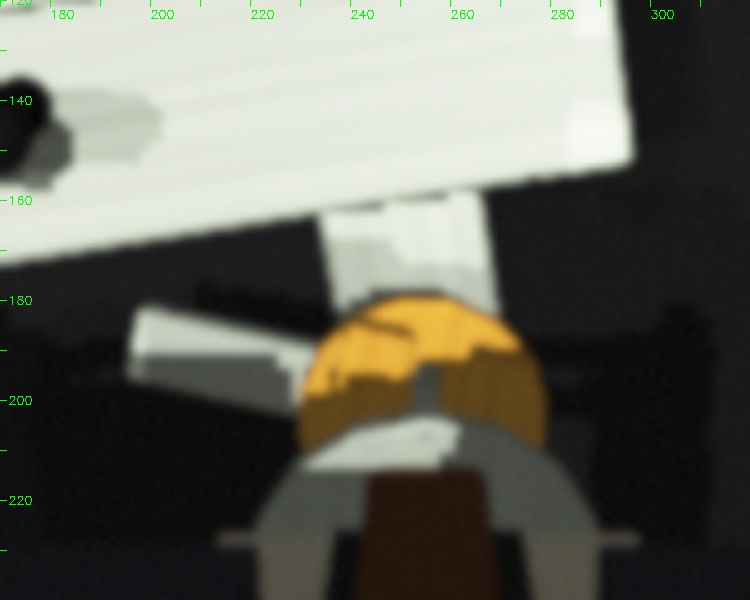

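```bash
python3 - <<'E'
from h import *
w=np.load("w9.npz");d=manip.snapshot("wrist");c=cam(d,{"orientation":w["o"],"eef_pos":w["p"]})
a=lambda uv,z:(lambda P:np.arctan2(*(P[0]-P[1])[1::-1]))(atz(c,uv,z))
print("tongue",a([(197,181),(231,188.5)],127),a([(195,196),(228,203)],121),"lid",a([(170,172.5),(296,153)],118)); print(R.from_rotvec(w["o"]).as_matrix()[:2,0])
E
```

```text
tongue 1.3788109932618802 1.3845054758421902 lid 1.7600185282734726
[ 0.03434307 -0.99940682]
```

Tongue swung to about 1.19 rad, clear of the lid. I'll back off slightly and lift out.

Request:
{"op": "arm_command", "data": {"rows": [{"gripper":0.0,"dx":0,"dy":0,"dz":0,"rx":0,"ry":0,"rz":6},{"gripper":0.0,"dx":0,"dy":0,"dz":0,"rx":0,"ry":0,"rz":10},{"gripper":0.0,"dx":0,"dy":0,"dz":-1,"rx":0,"ry":0,"rz":10},{"gripper":0.0,"dx":0,"dy":0,"dz":-3,"rx":0,"ry":0,"rz":10},{"gripper":0.0,"dx":0,"dy":0,"dz":-7,"rx":0,"ry":0,"rz":10}]}}

```text
time: 8.95
eef_pos: [502.2, -153.2, 271.3]
orientation: [2.054, -2.372, -0.005]
ft_force: [0.9, -0.5, -0.9]
finger_gap: 0.164
```

Request:
{"op": "arm_command", "data": {"rows": [{"gripper":0.0,"dx":0,"dy":0,"dz":-4,"rx":0,"ry":0,"rz":0},{"gripper":0.0,"dx":0,"dy":0,"dz":-4,"rx":0,"ry":0,"rz":0},{"gripper":0.0,"dx":0,"dy":0,"dz":-4,"rx":0,"ry":0,"rz":0}]}}

```text
time: 9.25
eef_pos: [504.1, -153.4, 313.9]
orientation: [-2.054, 2.374, -0.003]
ft_force: [-0.4, -0.5, -1.8]
finger_gap: 0.155
```

```bash
python3 - <<'E'
from h import *
s=manip.sense();print(s["eef_pos"],s["ft_force"],s["wrist_torque"])
f=3.419
plan((480,-80,310,f+.6),(450,50,310,f),(440,200,310,f),(423,328,200,f))
d=manip.snapshot("wrist");crop(d["frame"],150,90,350,240,"w10c",4)
d=manip.snapshot("side");crop(d["frame"],200,60,340,220,"s4",5)
E
```

```text
[ 504.09670617 -153.36441227  313.86138634] [-0.4242623  -0.45918331 -1.7772619 ] [ 0.03003485  0.22829104 -0.01482034]
d [-6.91  3.44  0.38] r [-0.15  0.08 31.47]
d [-19.35   8.28   0.38] r [-0.12  0.13 65.85]
d [-34.05  11.42   0.38] r [-0.12  0.13 65.85]
d [-46.46  14.97  11.38] r [-0.12  0.13 65.85]
```

View pics/w10c.png

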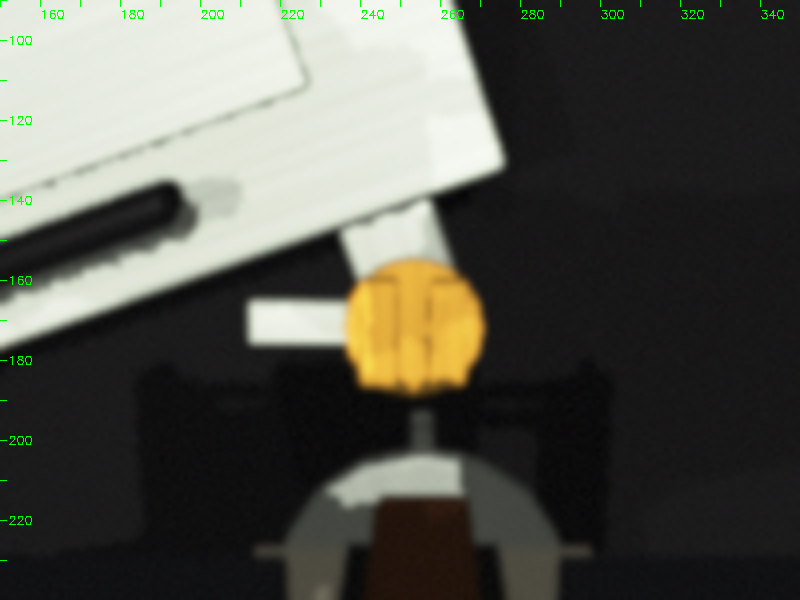

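View pics/s4.png

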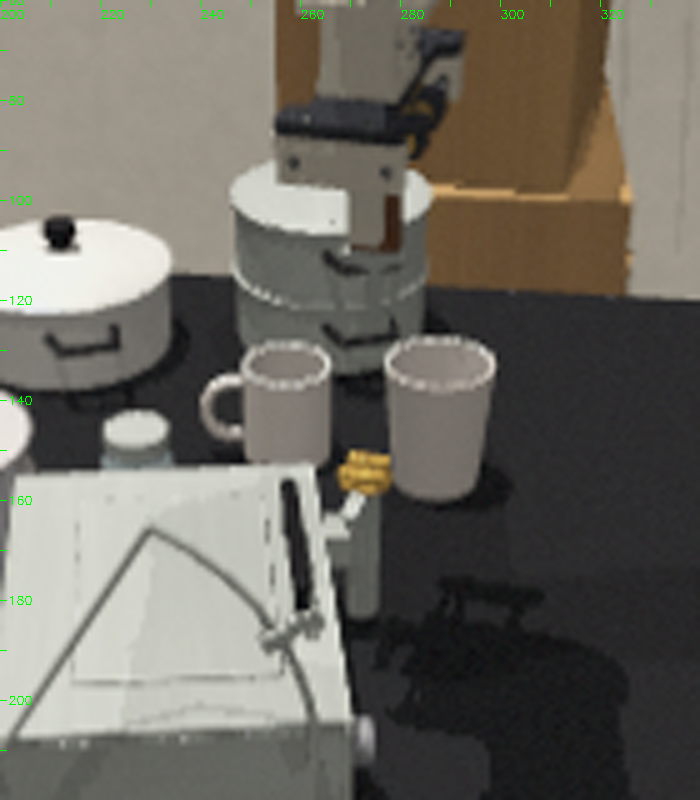

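The screw stays turned, with its tongue off the lid at (212–235,171). The key is still straight in the grip, blade at (255.5,195). Now returning it to the stand.

Request:
{"op": "arm_command", "data": {"rows": [{"gripper":0.0,"dx":-3.5,"dy":2.2,"dz":0.4,"rx":0,"ry":0,"rz":8},{"gripper":0.0,"dx":-7.5,"dy":4.5,"dz":0.4,"rx":0,"ry":0,"rz":16},{"gripper":0.0,"dx":-12,"dy":6.2,"dz":0.4,"rx":0,"ry":0,"rz":24},{"gripper":0.0,"dx":-16.5,"dy":7.6,"dz":0.4,"rx":0,"ry":0,"rz":32},{"gripper":0.0,"dx":-21,"dy":8.8,"dz":0.4,"rx":0,"ry":0,"rz":40}]}}

```text
time: 9.85
eef_pos: [449.3, 46.9, 307.5]
orientation: [1.197, -2.903, 0.0]
ft_force: [1.1, 0.4, -1.2]
finger_gap: 0.154
```

Request:
{"op": "arm_command", "data": {"rows": [{"gripper":0.0,"dx":0,"dy":0,"dz":0,"rx":0,"ry":0,"rz":0},{"gripper":0.0,"dx":0,"dy":0,"dz":0,"rx":0,"ry":0,"rz":0}]}}

```text
time: 10.05
eef_pos: [449.9, 46.6, 307.4]
orientation: [1.21, -2.897, 0.0]
ft_force: [-0.2, 0.1, -1.5]
finger_gap: 0.156
```

```bash
python3 - <<'E'
from h import *
s=manip.sense();print(s["eef_pos"],s["ft_force"],s["wrist_torque"])
f=3.419
plan((440,200,310,f),(423,328,310,f),(423,328,200,f))
E
```

```text
[449.92131657  46.64467823 307.40822857] [-0.17680924  0.09065105 -1.54671557] [-0.04641414  0.14503894 -0.0297125 ]
d [-10.21  11.49  -0.27] r [ 0.   -0.11 29.44]
d [-18.12  21.69  -0.28] r [ 0.   -0.11 29.44]
d [-18.14  21.69  10.72] r [ 0.   -0.11 29.44]
```

Request:
{"op": "arm_command", "data": {"rows": [{"gripper":0.0,"dx":-3.4,"dy":3.6,"dz":0,"rx":0,"ry":0,"rz":7},{"gripper":0.0,"dx":-6.8,"dy":7.2,"dz":0,"rx":0,"ry":0,"rz":14},{"gripper":0.0,"dx":-10.2,"dy":11,"dz":0,"rx":0,"ry":0,"rz":21},{"gripper":0.0,"dx":-13.2,"dy":14.8,"dz":0,"rx":0,"ry":0,"rz":29.4},{"gripper":0.0,"dx":-16,"dy":18.5,"dz":0,"rx":0,"ry":0,"rz":29.4}]}}

```text
time: 10.55
eef_pos: [432.6, 290.4, 307.6]
orientation: [0.421, -3.112, 0.002]
ft_force: [1.1, -0.6, -1.2]
finger_gap: 0.158
```

Request:
{"op": "arm_command", "data": {"rows": [{"gripper":0.0,"dx":-0.2,"dy":3.8,"dz":3,"rx":0,"ry":0,"rz":0},{"gripper":0.0,"dx":-0.2,"dy":3.8,"dz":7,"rx":0,"ry":0,"rz":0},{"gripper":0.0,"dx":-0.2,"dy":3.8,"dz":10,"rx":0,"ry":0,"rz":0},{"gripper":0.0,"dx":-0.2,"dy":3.8,"dz":10,"rx":0,"ry":0,"rz":0},{"gripper":0.0,"dx":-0.2,"dy":3.8,"dz":10,"rx":0,"ry":0,"rz":0}]}}

```text
time: 11.05
eef_pos: [425.0, 326.0, 208.5]
orientation: [0.429, -3.112, 0.003]
ft_force: [1.2, 0.2, -0.7]
finger_gap: 0.158
```

```bash
python3 - <<'E'
from h import *
s=manip.sense();print(s["eef_pos"],s["ft_force"],s["wrist_torque"])
plan((423,328,165,3.419))
d=manip.snapshot("wrist");crop(d["frame"],160,90,350,240,"w11c",4)
cv2.imwrite("pics/w11.png",d["frame"][:,:,::-1]);np.savez("w11.npz",p=s["eef_pos"],o=s["orientation"])
E
```

```text
[424.98206174 326.04254167 208.49668529] [ 1.21887313  0.23504859 -0.68504376] [0.05739739 0.06461483 0.03789002]
d [0.14 0.25 4.35] r [-0.09 -0.03 -0.21]
```

View pics/w11c.png

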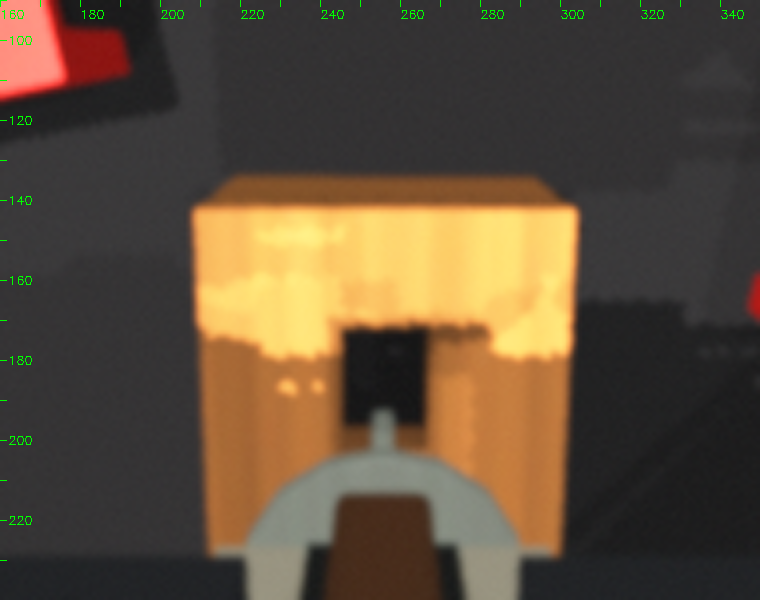

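```bash
python3 - <<'E'
from h import *
w=np.load("w11.npz");d=manip.snapshot("wrist");c=cam(d,{"orientation":w["o"],"eef_pos":w["p"]})
P=atz(c,[(208.3,141.8),(304.2,142),(245.8,171),(267,171)],78)
Rm=R.from_rotvec(w["o"])
print((Rm.inv().apply(P-w["p"])).round(1), P.round(1))
print(proj(c,Rm.apply([[0,-11,69],[0,2,69]])+w["p"]))
s=manip.sense();print(s["eef_pos"]);plan((423,328,165,3.419))
E
```

```text
[[-44.1 -41.2 130.5]
 [ 46.6 -40.9 130.6]
 [ -8.9 -12.9 130.5]
 [ 11.7 -12.9 130.5]] [[478.5 298.1  78. ]
 [391.2 273.8  78. ]
 [437.  315.8  78. ]
 [417.2 310.2  78. ]]
[[254.98388657 190.66136279]
 [254.98858064 206.46451015]]
[425.44371628 327.11851877 210.20002511]
d [0.22 0.15 4.52] r [ 0.07  0.14 -0.22]
```

Request:
{"op": "arm_command", "data": {"rows": [{"gripper":0.0,"dx":0.2,"dy":0.15,"dz":2.5,"rx":0,"ry":0,"rz":-0.2},{"gripper":0.0,"dx":0.2,"dy":0.15,"dz":5,"rx":0,"ry":0,"rz":-0.2},{"gripper":0.0,"dx":0.2,"dy":0.15,"dz":5.5,"rx":0,"ry":0,"rz":-0.2},{"gripper":0.0,"dx":0.2,"dy":0.15,"dz":6.5,"rx":0,"ry":0,"rz":-0.2},{"gripper":0.0,"dx":0.2,"dy":0.15,"dz":7.5,"rx":0,"ry":0,"rz":-0.2}]}}

```text
time: 11.65
eef_pos: [422.7, 328.7, 134.4]
orientation: [-0.434, 3.109, 0.003]
ft_force: [-0.3, -0.1, -0.6]
finger_gap: 0.16
```

```bash
python3 - <<'E'
from h import *
s=manip.sense();print(s["eef_pos"],s["ft_force"],s["wrist_torque"])
plan((423,328,92.5,3.419))
E
```

```text
[422.70824641 328.68664178 134.4039978 ] [-0.30234812 -0.06398892 -0.57808412] [ 0.05376418  0.12789045 -0.02741593]
d [ 0.   -0.08  4.19] r [ 0.1   0.14 -0.  ]
```

Request:
{"op": "arm_command", "data": {"rows": [{"gripper":0.0,"dx":0,"dy":0,"dz":1.5,"rx":0,"ry":0,"rz":0},{"gripper":0.0,"dx":0,"dy":0,"dz":3,"rx":0,"ry":0,"rz":0},{"gripper":0.0,"dx":0,"dy":0,"dz":3.9,"rx":0,"ry":0,"rz":0},{"gripper":0.0,"dx":0,"dy":0,"dz":4.1,"rx":0,"ry":0,"rz":0},{"gripper":0.0,"dx":0,"dy":0,"dz":4.1,"rx":0,"ry":0,"rz":0}]}}

```text
time: 12.15
eef_pos: [422.0, 328.1, 92.6]
orientation: [-0.435, 3.111, 0.0]
ft_force: [0.0, 0.3, -0.3]
finger_gap: 0.157
```

```bash
python3 - <<'E'
from h import *
s=manip.sense();print(s["eef_pos"],s["ft_force"],s["wrist_torque"])
d=manip.snapshot("wrist");crop(d["frame"],160,90,350,330,"w12c",3)
E
```

```text
[422.00512162 328.0863449   92.63742829] [ 0.00088373  0.29277616 -0.28766997] [ 0.0461282   0.04518494 -0.02497328]
```

View pics/w12c.png

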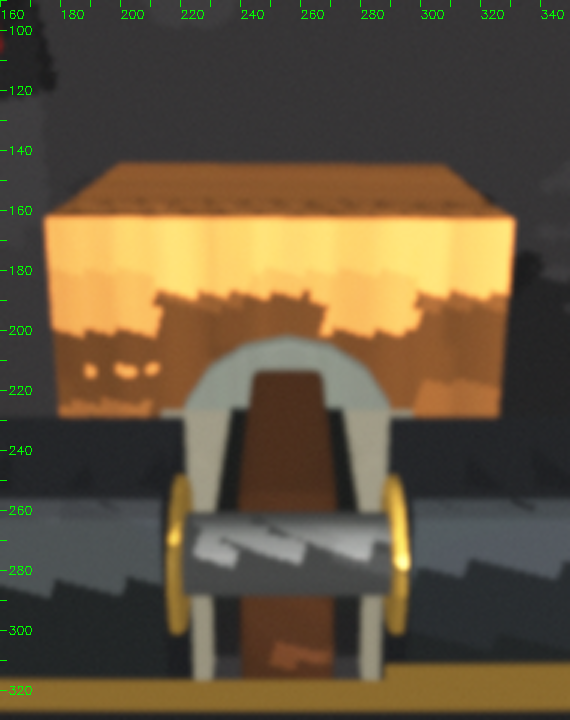

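Request:
{"op": "arm_command", "data": {"rows": [{"gripper":0.0,"dx":0,"dy":0,"dz":0.1,"rx":0,"ry":0,"rz":0},{"gripper":0.5,"dx":0,"dy":0,"dz":0.1,"rx":0,"ry":0,"rz":0},{"gripper":0.5,"dx":0,"dy":0,"dz":0.1,"rx":0,"ry":0,"rz":0},{"gripper":0.5,"dx":0,"dy":0,"dz":0.1,"rx":0,"ry":0,"rz":0},{"gripper":0.5,"dx":0,"dy":0,"dz":0.1,"rx":0,"ry":0,"rz":0}]}}

```text
time: 12.7
eef_pos: [421.8, 327.9, 91.3]
orientation: [-0.434, 3.111, 0.0]
ft_force: [-0.1, -0.4, 1.2]
finger_gap: 0.453
```

Request:
{"op": "arm_command", "data": {"rows": [{"gripper":0.5,"dx":0,"dy":0,"dz":-4,"rx":0,"ry":0,"rz":0},{"gripper":0.5,"dx":0,"dy":0,"dz":-9,"rx":0,"ry":0,"rz":0},{"gripper":0.5,"dx":0,"dy":0,"dz":-14,"rx":0,"ry":0,"rz":0},{"gripper":0.5,"dx":0,"dy":0,"dz":-19,"rx":0,"ry":0,"rz":0},{"gripper":0.5,"dx":0,"dy":0,"dz":-22,"rx":0,"ry":0,"rz":0}]}}

```text
time: 13.2
eef_pos: [422.5, 328.3, 315.9]
orientation: [-0.434, 3.107, 0.005]
ft_force: [1.2, 1.0, -0.2]
finger_gap: 0.501
```

Request:
{"op": "arm_command", "data": {"rows": [{"gripper":0.5,"dx":0,"dy":0,"dz":-3,"rx":0,"ry":0,"rz":0},{"gripper":0.5,"dx":0,"dy":0,"dz":-3,"rx":0,"ry":0,"rz":0}]}}

```text
time: 13.4
eef_pos: [423.1, 328.9, 346.0]
orientation: [-0.434, 3.106, 0.008]
ft_force: [-0.4, -0.5, -0.7]
finger_gap: 0.503
```

```bash
python3 - <<'E'
from h import *
s=manip.sense();print(s["eef_pos"],s["ft_force"],s["wrist_torque"])
d=manip.snapshot("wrist");cv2.imwrite("pics/w13.png",d["frame"][:,:,::-1]);np.savez("w13.npz",p=s["eef_pos"],o=s["orientation"])
c=cam(d,s);
d2=manip.snapshot("side");crop(d2["frame"],220,130,330,310,"s5",4)
E
```

```text
[423.09432712 328.88318246 346.04972298] [-0.41812884 -0.49915686 -0.69752256] [0.04367004 0.07160491 0.00600174]
```

View pics/w13.png

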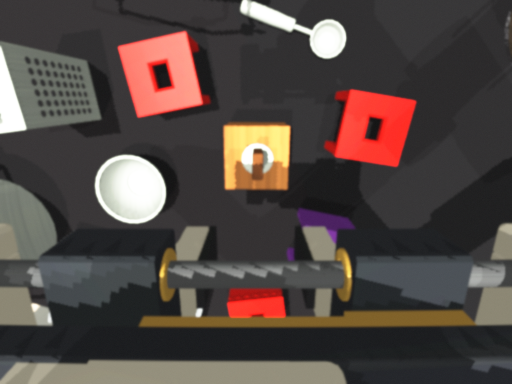

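View pics/s5.png

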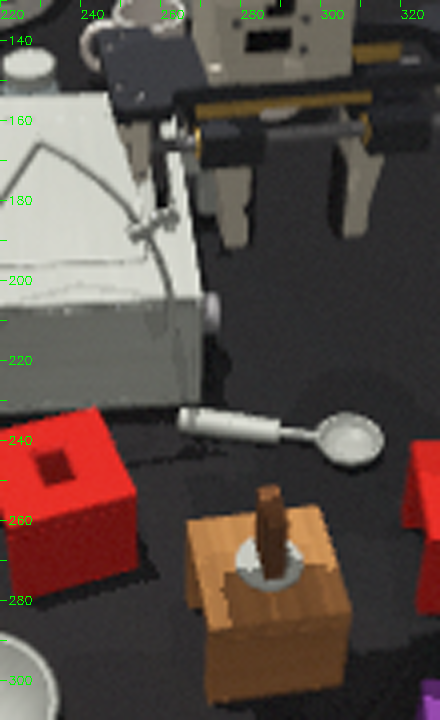

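```bash
cat > arc.py <<'E'
from h import *
C=np.array([622.3,-16.5]);F=.192;HZ=114.
def loc(p):
    p=np.atleast_2d(p);Rz=np.array([[np.cos(F),-np.sin(F)],[np.sin(F),np.cos(F)]])
    return np.c_[p[:,:2]@Rz.T+C,p[:,2]]
def arcpt(th,y=175,r=195): 
    th=np.atleast_1d(th);return loc(np.c_[110-r*np.cos(th),np.full(len(th),y),HZ+r*np.sin(th)])
def dl(im,c,P,x0,y0,f,col):
    p=((proj(c,P)-[x0,y0]+.5)*f).astype(int);cv2.polylines(im,[p.reshape(-1,1,2)],False,col,1)
E
python3 - <<'E'
from arc import *
for n,(x0,y0,x1,y1),f in(("side",(190,140,290,240),7),("top",(215,110,345,210),6)):
    d=manip.snapshot(n);c=cam(d)
    im=cv2.resize(d["frame"][y0:y1,x0:x1,::-1],None,fx=f,fy=f,interpolation=cv2.INTER_CUBIC)
    dl(im,c,arcpt(np.linspace(0,1.0,40)),x0,y0,f,(0,0,255))
    for t in np.arange(.3,.85,.1):
        dl(im,c,np.r_[arcpt(t,168),arcpt(t,182)],x0,y0,f,(255,0,0))
    L=loc([[-110,-150,118],[110,-150,118],[110,150,118],[-110,150,118],[-110,-150,118]])
    dl(im,c,L,x0,y0,f,(0,200,0))
    L=loc([[-85,-60,HZ+45],[-85,60,HZ+45]]);dl(im,c,L,x0,y0,f,(0,200,200))
    cv2.imwrite(f"pics/arc_{n}.png",im)
E
```

```text
(no output)
```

View pics/arc_side.png

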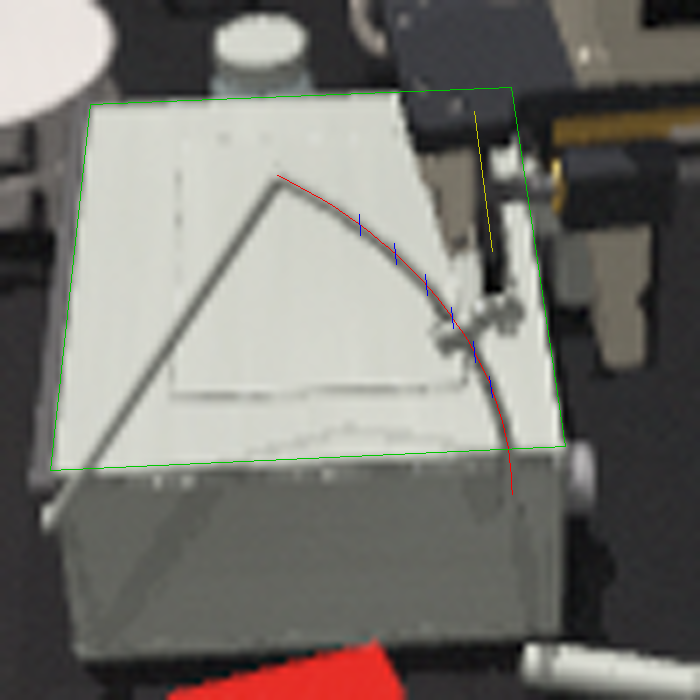

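View pics/arc_top.png

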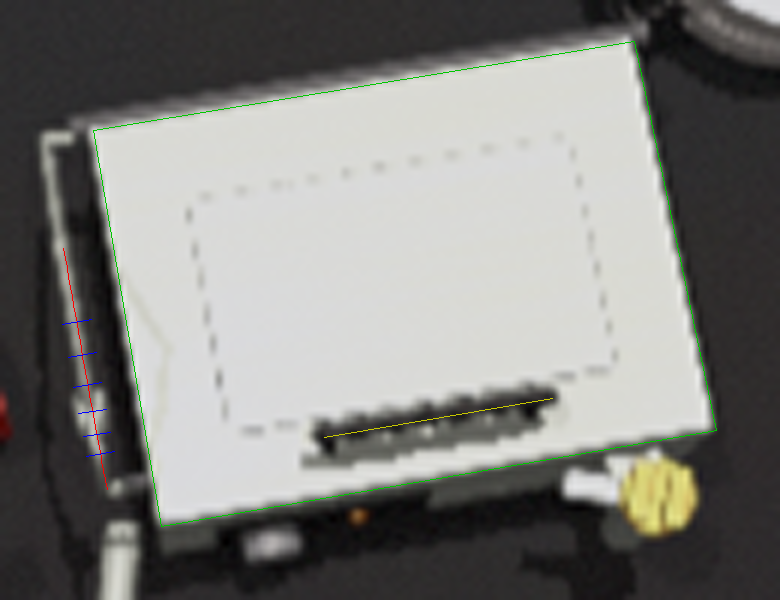

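```bash
python3 - <<'E'
from arc import *
ims=[]
for n,(x0,y0,x1,y1),f in(("side",(242,172,272,202),13),("top",(218,165,248,195),13)):
    d=manip.snapshot(n);c=cam(d)
    im=cv2.resize(d["frame"][y0:y1,x0:x1,::-1],None,fx=f,fy=f,interpolation=cv2.INTER_CUBIC);im0=im.copy()
    dl(im,c,arcpt(np.linspace(0,1.0,40)),x0,y0,f,(0,0,255))
    for t in np.arange(.3,.85,.1):
        dl(im,c,np.r_[arcpt(t,168),arcpt(t,182)],x0,y0,f,(255,0,0))
        dl(im,c,np.r_[arcpt(t,175,185),arcpt(t,175,205)],x0,y0,f,(0,160,0))
    ims.append(np.vstack([im,im0])[:, :])
cv2.imwrite("pics/clip.png",cv2.resize(np.hstack(ims),None,fx=.75,fy=.75))
E
```

```text
(no output)
```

View pics/clip.png

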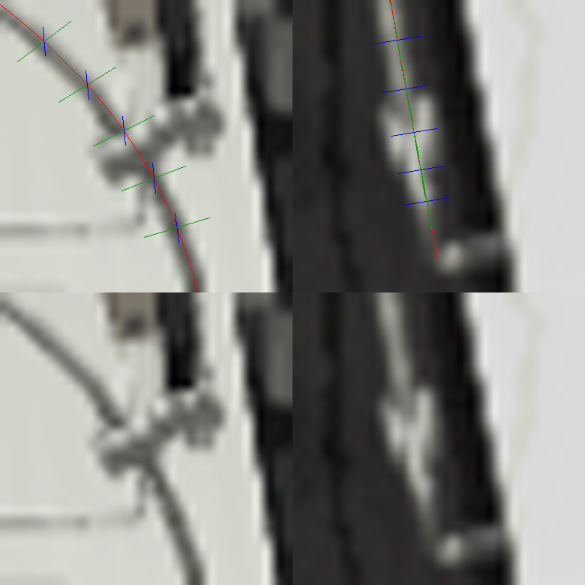

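```bash
python3 - <<'E'
from arc import *
h=loc([-85,0,159])[0];print(h)
f=F+np.pi
plan((450,200,340,f),(h[0],h[1],300,f),(h[0],h[1],140,f))
E
```

```text
[538.86191295 -32.71991458 159.        ]
d [  0.74 -13.04   0.02] r [-0.08 -0.1   4.89]
d [ -1.44 -37.85   4.05] r [-0.08 -0.1   4.89]
d [ -1.47 -37.83  20.05] r [-0.08 -0.1   4.89]
```

Request:
{"op": "arm_command", "data": {"rows": [{"gripper":0.5,"dx":0.2,"dy":-5,"dz":0,"rx":0,"ry":0,"rz":2.5},{"gripper":0.5,"dx":0.2,"dy":-10,"dz":0,"rx":0,"ry":0,"rz":4.9},{"gripper":0.5,"dx":0,"dy":-15,"dz":0,"rx":0,"ry":0,"rz":4.9},{"gripper":0.5,"dx":-0.5,"dy":-20,"dz":0,"rx":0,"ry":0,"rz":4.9},{"gripper":0.5,"dx":-1,"dy":-24.5,"dz":0,"rx":0,"ry":0,"rz":4.9}]}}

```text
time: 14.2
eef_pos: [498.5, 92.8, 340.8]
orientation: [0.301, -3.127, 0.001]
ft_force: [0.6, 0.7, -0.1]
finger_gap: 0.499
```

Request:
{"op": "arm_command", "data": {"rows": [{"gripper":0.5,"dx":-0.2,"dy":-4,"dz":2,"rx":0,"ry":0,"rz":0},{"gripper":0.5,"dx":-0.2,"dy":-4,"dz":4,"rx":0,"ry":0,"rz":0},{"gripper":0.5,"dx":-0.2,"dy":-4,"dz":4,"rx":0,"ry":0,"rz":0},{"gripper":0.5,"dx":-0.2,"dy":-4,"dz":4,"rx":0,"ry":0,"rz":0}]}}

```text
time: 14.6
eef_pos: [508.0, 56.0, 301.2]
orientation: [0.301, -3.126, 0.001]
ft_force: [-0.7, 0.6, 1.4]
finger_gap: 0.501
```

```bash
python3 - <<'E'
from arc import *
s=manip.sense();print(s["eef_pos"])
h=loc([-85,0,159])[0];f=F+np.pi
plan((h[0],h[1],200,f),(h[0],h[1],140,f))
d=manip.snapshot("wrist");c=cam(d,s);im=cv2.resize(d["frame"][:,:,::-1],(768,576))
for a in ([[-85,-60,159],[-85,60,159]],[[-110,-150,118],[-110,150,118],[110,150,118]]):
    dl(im,c,loc(a),0,0,1.5,(0,0,255))
dl(im,c,arcpt(np.linspace(0,1,30)),0,0,1.5,(0,0,255))
for t in (.3,.4,.5,.6,.7): dl(im,c,np.r_[arcpt(t,168),arcpt(t,182)],0,0,1.5,(255,0,0))
cv2.imwrite("pics/w14.png",im)
E
```

```text
[508.02728128  55.96551155 301.15149162]
d [-1.35 -9.29 10.12] r [-0.04 -0.07 -0.02]
d [-1.36 -9.28 16.12] r [-0.04 -0.07 -0.02]
```

View pics/w14.png

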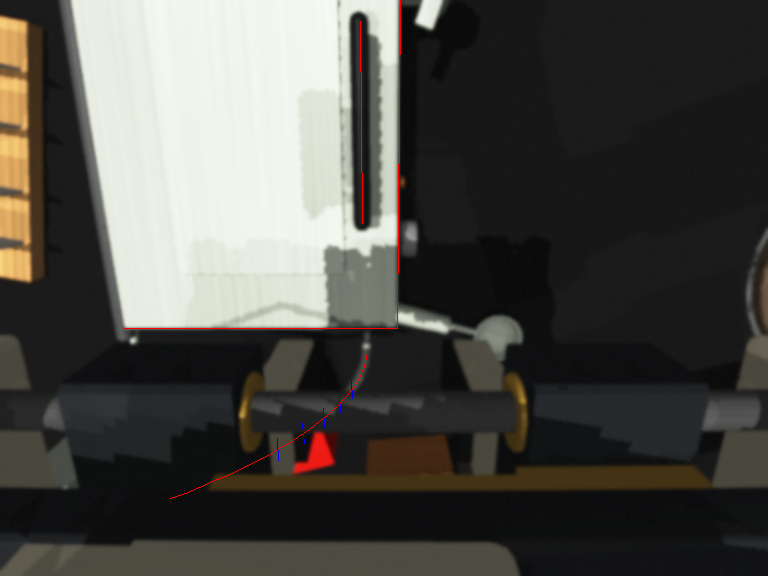

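Projected handle bar (360,20)–(362,222) and lid edge line up with the picture. Descending onto the handle.

Request:
{"op": "arm_command", "data": {"rows": [{"gripper":0.5,"dx":-0.7,"dy":-4.7,"dz":0,"rx":0,"ry":0,"rz":0},{"gripper":0.5,"dx":-1.35,"dy":-9.3,"dz":1,"rx":0,"ry":0,"rz":0},{"gripper":0.5,"dx":-1.35,"dy":-9.3,"dz":5,"rx":0,"ry":0,"rz":0},{"gripper":0.5,"dx":-1.35,"dy":-9.3,"dz":9,"rx":0,"ry":0,"rz":0},{"gripper":0.5,"dx":-1.35,"dy":-9.3,"dz":10,"rx":0,"ry":0,"rz":0}]}}

```text
time: 15.15
eef_pos: [537.2, -32.3, 198.2]
orientation: [0.301, -3.122, 0.0]
ft_force: [-0.5, -0.3, -0.9]
finger_gap: 0.496
```

Request:
{"op": "arm_command", "data": {"rows": [{"gripper":0.5,"dx":0,"dy":0,"dz":1,"rx":0,"ry":0,"rz":0},{"gripper":0.5,"dx":0,"dy":0,"dz":1,"rx":0,"ry":0,"rz":0}]}}

```text
time: 15.35
eef_pos: [539.6, -31.9, 191.9]
orientation: [-0.303, 3.126, -0.0]
ft_force: [-1.0, 0.0, 0.0]
finger_gap: 0.499
```

```bash
python3 - <<'E'
from arc import *
s=manip.sense();print(s["eef_pos"],s["ft_force"])
h=loc([-85,0,159])[0];f=F+np.pi
plan((h[0],h[1],140,f))
d=manip.snapshot("wrist");cv2.imwrite("pics/w15.png",d["frame"][:,:,::-1])
E
```

```text
[539.61209939 -31.86660123 191.87528687] [-1.0483586   0.04118033  0.02990599]
d [ 0.09 -0.07  5.19] r [-0.02  0.03  0.08]
```

View pics/w15.png

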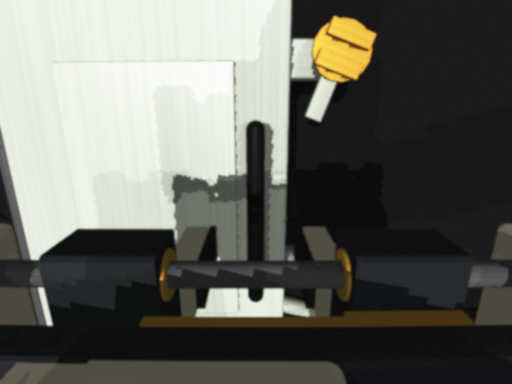

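Bar at column 256, between the fingers (195–320). Go down and grip.

Request:
{"op": "arm_command", "data": {"newtons": 50, "rows": [{"gripper":0.5,"dx":0,"dy":0,"dz":2.5,"rx":0,"ry":0,"rz":0},{"gripper":0.5,"dx":0,"dy":0,"dz":4.2,"rx":0,"ry":0,"rz":0},{"gripper":0.5,"dx":0,"dy":0,"dz":5.2,"rx":0,"ry":0,"rz":0},{"gripper":0.5,"dx":0,"dy":0,"dz":5.2,"rx":0,"ry":0,"rz":0},{"gripper":0.5,"dx":0,"dy":0,"dz":5.2,"rx":0,"ry":0,"rz":0}]}}

```text
time: 15.9
eef_pos: [540.0, -32.4, 140.6]
orientation: [-0.302, 3.125, -0.0]
ft_force: [-0.0, -0.1, -0.2]
finger_gap: 0.499
```

Request:
{"op": "arm_command", "data": {"rows": [{"gripper":0.0,"dx":0,"dy":0,"dz":0,"rx":0,"ry":0,"rz":0},{"gripper":0.0,"dx":0,"dy":0,"dz":0,"rx":0,"ry":0,"rz":0},{"gripper":0.0,"dx":0,"dy":0,"dz":0,"rx":0,"ry":0,"rz":0},{"gripper":0.0,"dx":0,"dy":0,"dz":0,"rx":0,"ry":0,"rz":0},{"gripper":0.0,"dx":0,"dy":0,"dz":0,"rx":0,"ry":0,"rz":0}]}}

```text
time: 16.4
eef_pos: [539.8, -32.5, 139.6]
orientation: [-0.301, 3.125, 0.0]
ft_force: [0.2, -0.6, -1.5]
finger_gap: 0.121
```

```bash
python3 - <<'E'
from arc import *
s=manip.sense();print(s["eef_pos"],s["ft_force"],s["finger_gap"])
p0=loc([-85,0,0])[0]; f=F+np.pi
e=s["eef_pos"]
pl=[]
for th in (.1,.2,.3,.4,.46):
    dx=(-195*np.cos(th)+45*np.sin(th))+195; dz=195*np.sin(th)+45*np.cos(th)-45
    # tilt: tool follows half? keep vertical
    pl.append((e[0]+dx*np.cos(F),e[1]+dx*np.sin(F),e[2]+dz,f))
plan(*pl)
E
```

```text
[539.84946349 -32.52333374 139.56837934] [ 0.15861015 -0.59417293 -1.5451913 ] 0.1213813380389458
d [-0.55 -0.   -1.92] r [-0.    0.1  -0.01]
d [-1.29 -0.   -3.78] r [-0.    0.1  -0.01]
d [-2.21 -0.   -5.56] r [-0.    0.1  -0.01]
d [-3.3  -0.   -7.23] r [-0.    0.1  -0.01]
d [-4.04  0.   -8.18] r [-0.    0.1  -0.01]
```

Request:
{"op": "arm_command", "data": {"rows": [{"gripper":0.0,"dx":-0.2,"dy":0,"dz":-0.9,"rx":0,"ry":0,"rz":0},{"gripper":0.0,"dx":-0.5,"dy":0,"dz":-1.9,"rx":0,"ry":0,"rz":0},{"gripper":0.0,"dx":-0.9,"dy":0,"dz":-2.9,"rx":0,"ry":0,"rz":0},{"gripper":0.0,"dx":-1.3,"dy":0,"dz":-3.8,"rx":0,"ry":0,"rz":0},{"gripper":0.0,"dx":-1.7,"dy":0,"dz":-4.6,"rx":0,"ry":0,"rz":0}]}}

```text
time: 16.9
eef_pos: [555.0, -29.5, 184.3]
orientation: [0.3, -3.124, -0.0]
ft_force: [3.0, -1.8, -11.1]
finger_gap: 0.118
```

Request:
{"op": "arm_command", "data": {"rows": [{"gripper":0.0,"dx":-0.5,"dy":0,"dz":-1.0,"rx":0,"ry":0,"rz":0},{"gripper":0.0,"dx":-1.1,"dy":0,"dz":-1.9,"rx":0,"ry":0,"rz":0},{"gripper":0.0,"dx":-1.6,"dy":0,"dz":-2.6,"rx":0,"ry":0,"rz":0},{"gripper":0.0,"dx":-1.6,"dy":0,"dz":-2.6,"rx":0,"ry":0,"rz":0},{"gripper":0.0,"dx":-1.6,"dy":0,"dz":-2.6,"rx":0,"ry":0,"rz":0}]}}

```text
time: 17.4
eef_pos: [570.0, -26.6, 210.9]
orientation: [0.3, -3.124, -0.0]
ft_force: [-5.2, -1.0, -7.5]
finger_gap: 0.124
```

```bash
cat > chk.py <<'E'
from arc import *
import sys
n=sys.argv[1]
s=manip.sense();print(s["eef_pos"],s["ft_force"],s["finger_gap"])
ims=[]
for nm,(x0,y0,x1,y1),f in(("side",(190,140,290,220),7),):
    d=manip.snapshot(nm);c=cam(d)
    im=cv2.resize(d["frame"][y0:y1,x0:x1,::-1],None,fx=f,fy=f,interpolation=cv2.INTER_CUBIC)
    cv2.imwrite(f"pics/{n}_{nm}.png",im)
d=manip.snapshot("top");crop(d["frame"],215,100,345,210,n+"_top",6)
E
python3 chk.py a
```

```text
[569.97980288 -26.60218086 210.90593506] [-5.20334701 -1.0462361  -7.48225397] 0.12380433298371067
```

View pics/a_side.png

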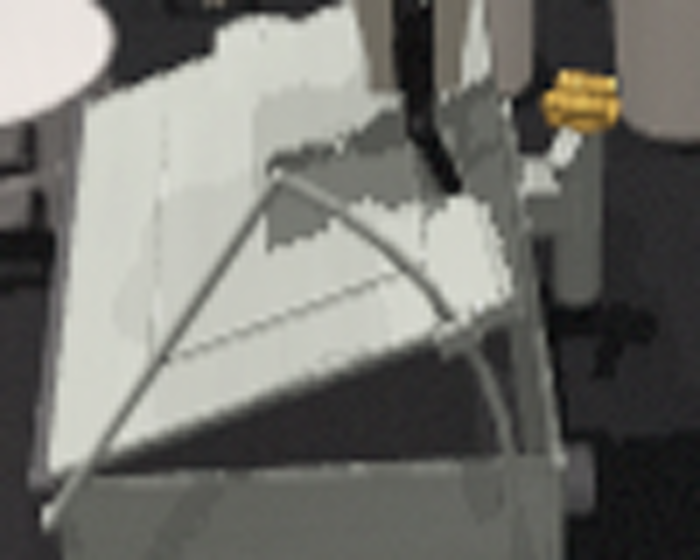

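View pics/a_top.png

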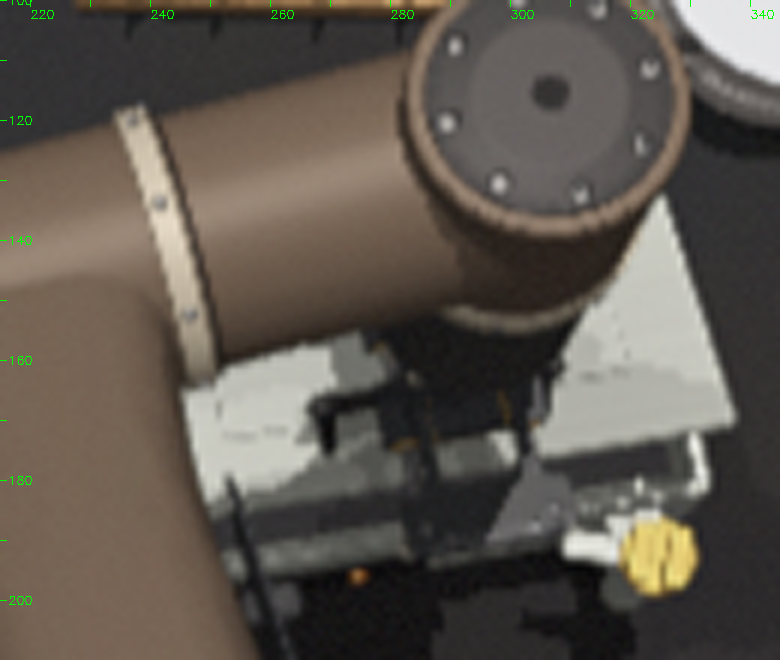

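```bash
cat > chk2.py <<'E'
from arc import *
import sys
n=sys.argv[1];s=manip.sense();e=s["eef_pos"]
from scipy.optimize import brentq
th=brentq(lambda t:195*np.sin(t)+45*np.cos(t)-45-(e[2]-139.57),-.2,1);print(e,s["ft_force"],s["finger_gap"],"theta",th)
x0,y0,x1,y1=235,165,280,205;f=9
d=manip.snapshot("side");c=cam(d)
im=cv2.resize(d["frame"][y0:y1,x0:x1,::-1],None,fx=f,fy=f,interpolation=cv2.INTER_CUBIC);im0=im.copy()
dl(im,c,arcpt(np.linspace(0,1.0,40)),x0,y0,f,(0,0,255))
dl(im,c,np.r_[arcpt(th,150),arcpt(th,165)],x0,y0,f,(0,0,255))
for t in np.arange(.3,.85,.1): dl(im,c,np.r_[arcpt(t,175,185),arcpt(t,175,205)],x0,y0,f,(255,0,0))
cv2.imwrite(f"pics/{n}.png",np.hstack([im0,im]))
E
python3 chk2.py b
```

```text
[569.94326151 -26.60852622 210.80507773] [-5.16046295 -0.70325256 -7.34943723] 0.12029244822901544 theta 0.3929275919470107
```

View pics/b.png

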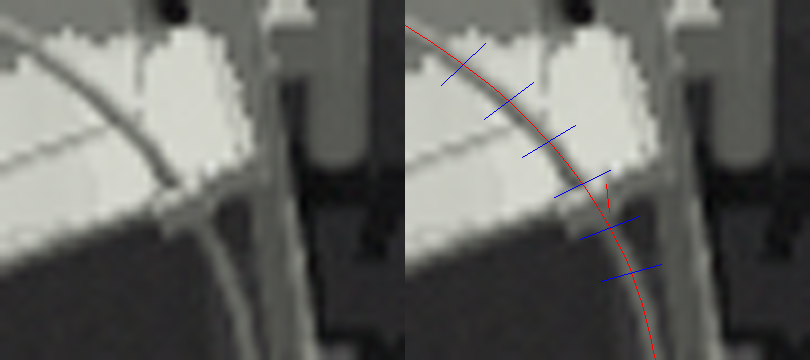

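```bash
python3 - <<'E'
from arc import *
d=manip.snapshot("side");c=cam(d);p=proj(c,np.r_[arcpt(0,150),arcpt(0,165)]);print(p)
# clip block corners at theta, radial 18? tang 14? y 12
im0=cv2.imread("pics/side0.png")
out=[]
for th in (.42,.46,.50):
  for (a,b,h) in ((9,7,6),(6,7,9)):
    x0,y0,f=242,170,12
    im=cv2.resize(im0[170:202,242:274],None,fx=f,fy=f,interpolation=cv2.INTER_CUBIC)[:384,:256]
    def P(r,t,y):
        return arcpt(th,y,195+r)+ (arcpt(th+t/195,y,195)-arcpt(th,y,195))
    for y in(175-h,175+h):
        dl(im,c,np.vstack([P(-a,-b,y),P(a,-b,y),P(a,b,y),P(-a,b,y),P(-a,-b,y)]),x0,y0,f,(0,0,255))
    dl(im,c,np.r_[arcpt(th,165)-[0,0,2],arcpt(th,165)+[0,0,2]],x0,y0,f,(0,255,0))
    out.append(im)
cv2.imwrite("pics/fit.png",np.vstack([np.hstack(out[0::2]),np.hstack(out[1::2])]))
print(out[0].shape)
E
```

```text
[[261.99645834 204.77051762]
 [262.38200425 207.96285116]]
(384, 256, 3)
```

View pics/fit.png

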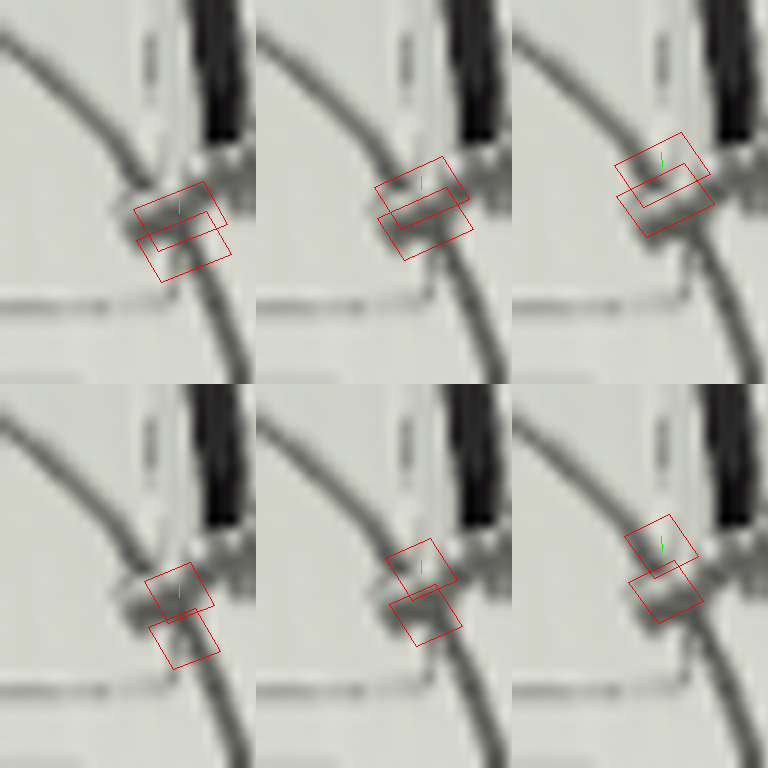

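Request:
{"op": "arm_command", "data": {"rows": [{"gripper":0.0,"dx":-0.5,"dy":0,"dz":-0.7,"rx":0,"ry":0,"rz":0},{"gripper":0.0,"dx":-1.0,"dy":0,"dz":-1.3,"rx":0,"ry":0,"rz":0},{"gripper":0.0,"dx":-1.0,"dy":0,"dz":-1.3,"rx":0,"ry":0,"rz":0},{"gripper":0.0,"dx":-1.0,"dy":0,"dz":-1.3,"rx":0,"ry":0,"rz":0}]}}

```text
time: 18.0
eef_pos: [579.6, -24.7, 224.3]
orientation: [0.3, -3.124, 0.0]
ft_force: [-8.5, -1.0, -5.0]
finger_gap: 0.123
```

```bash
cat > chk3.py <<'E'
from arc import *
import sys
from scipy.optimize import brentq
n=sys.argv[1];s=manip.sense();e=s["eef_pos"]
th=brentq(lambda t:195*np.sin(t)+45*np.cos(t)-45-(e[2]-139.57),-.2,1);print(e,s["ft_force"],s["finger_gap"],"theta",th)
ims=[]
d=manip.snapshot("side");c=cam(d)
def lp(x,y,z,th): # lid frame point
    return loc([110+x*np.cos(th)+z*np.sin(th),y,HZ-x*np.sin(th)+z*np.cos(th)])[0]
for x0,y0,x1,y1,f in((190,130,290,220,7),):
    im=cv2.resize(d["frame"][y0:y1,x0:x1,::-1],None,fx=f,fy=f,interpolation=cv2.INTER_CUBIC);im0=im.copy()
    for t,col in((th-.05,(255,0,0)),(th,(0,0,255)),(th+.05,(0,200,0))):
        dl(im,c,np.array([lp(0,150,4,t),lp(-220,150,4,t),lp(-220,-150,4,t)]),x0,y0,f,col)
    dl(im,c,np.array([lp(-195,150,0,th),lp(-195,165,0,th)]),x0,y0,f,(0,255,255))
    cv2.imwrite(f"pics/{n}.png",im)
crop(d["frame"],235,160,285,215,n+"z",12)
E
python3 chk3.py d
```

```text
[579.59739992 -24.71725093 224.28890541] [-8.5467481  -1.02337077 -4.95359301] 0.12295338873182445 theta 0.47840561200384174
```

View pics/d.png

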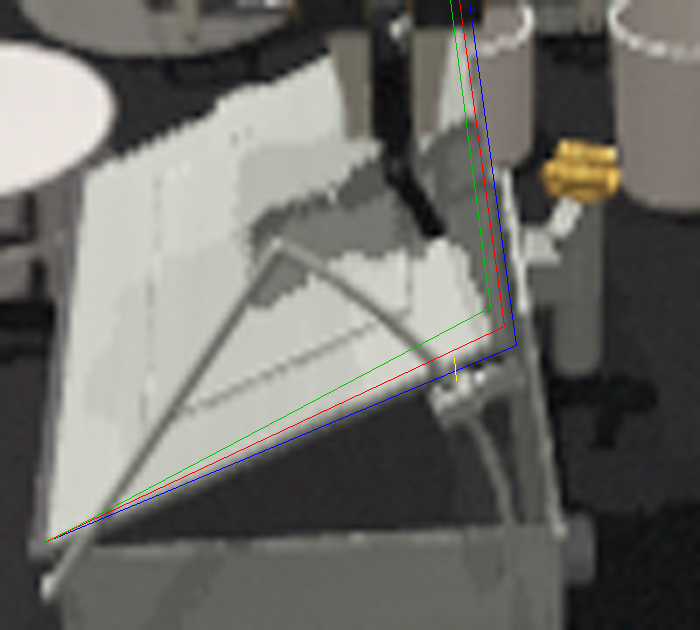

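View pics/dz.png

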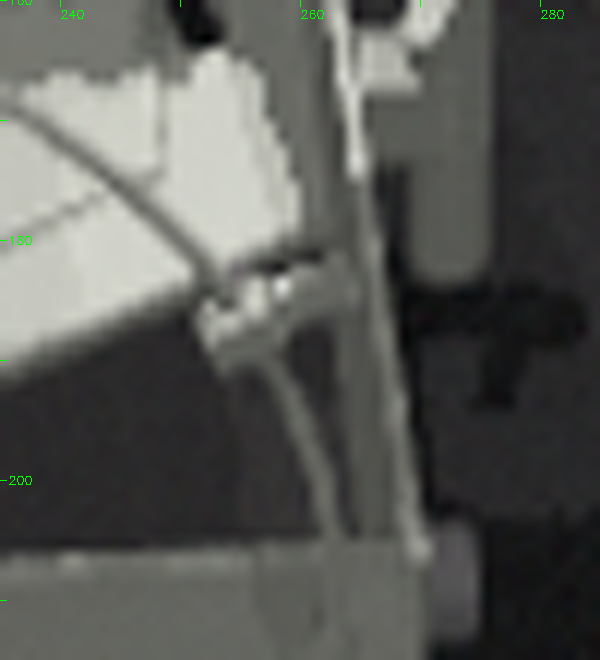

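```bash
python3 - <<'E'
from arc import *
s=manip.sense();d=manip.snapshot("side");c=cam(d);g=d["frame"].mean(2)
def lp(x,y,z,th): return loc([110+x*np.cos(th)+z*np.sin(th),y,HZ-x*np.sin(th)+z*np.cos(th)])[0]
for col in (225,230,235,240,245,248):
    print(col,[int(v) for v in g[180:206,col]])
    for th in(.40,.44,.48,.52):
        P=[proj(c,np.array([lp(x,150,z,th) for x in np.linspace(-220,0,100)])) for z in(4,-4)]
        print("   ",th,[round(float(np.interp(col,p[::-1,0],p[::-1,1])),1) for p in P])
E
```

```text
225 [195, 195, 196, 199, 157, 174, 193, 194, 193, 193, 194, 193, 194, 195, 157, 106, 76, 48, 42, 42, 39, 41, 40, 43, 40, 41]
    0.4 [195.7, 198.1]
    0.44 [194.5, 197.0]
    0.48 [193.3, 195.8]
    0.52 [191.9, 194.6]
230 [196, 199, 154, 173, 194, 194, 194, 194, 193, 194, 194, 181, 131, 91, 64, 44, 43, 42, 40, 42, 43, 40, 40, 39, 41, 41]
    0.4 [193.7, 196.2]
    0.44 [192.4, 194.8]
    0.48 [190.9, 193.4]
    0.52 [189.4, 192.0]
235 [157, 182, 197, 196, 196, 195, 197, 196, 183, 164, 125, 78, 54, 41, 43, 39, 41, 43, 42, 42, 42, 39, 42, 41, 44, 42]
    0.4 [191.8, 194.2]
    0.44 [190.2, 192.7]
    0.48 [188.5, 191.1]
    0.52 [186.8, 189.4]
240 [197, 198, 197, 198, 197, 198, 199, 167, 111, 75, 51, 41, 42, 43, 43, 42, 42, 44, 42, 42, 44, 40, 43, 41, 44, 42]
    0.4 [189.9, 192.3]
    0.44 [188.1, 190.6]
    0.48 [186.2, 188.7]
    0.52 [184.2, 186.8]
245 [206, 206, 207, 206, 208, 164, 104, 71, 45, 40, 42, 40, 42, 39, 43, 42, 42, 43, 40, 43, 40, 41, 43, 40, 41, 40]
    0.4 [187.9, 190.3]
    0.44 [185.9, 188.4]
    0.48 [183.8, 186.4]
    0.52 [181.6, 184.3]
248 [193, 206, 206, 201, 154, 97, 68, 40, 43, 42, 43, 42, 41, 41, 41, 40, 40, 40, 42, 41, 41, 42, 39, 41, 40, 54]
    0.4 [186.8, 189.2]
    0.44 [184.6, 187.1]
    0.48 [182.4, 185.0]
    0.52 [180.0, 182.7]
```

```bash
python3 - <<'E'
from arc import *
d=manip.snapshot("side");c=cam(d);out=[]
x0,y0,f=244,174,18
for th in (.42,.45,.48,.51):
    im=cv2.resize(d["frame"][174:196,244:266,::-1],None,fx=f,fy=f,interpolation=cv2.INTER_CUBIC)[:390,:390]
    if len(out)<4: 
      def P(r,t,y): return arcpt(th,y,195+r)+(arcpt(th+t/195,y,195)-arcpt(th,y,195))
      for y in(169,181):
        dl(im,c,np.vstack([P(-9,-7,y),P(9,-7,y),P(9,7,y),P(-9,7,y),P(-9,-7,y)]),x0,y0,f,(0,0,255) if y==181 else (255,0,0))
      dl(im,c,np.vstack([arcpt(t) for t in np.linspace(.2,.8,20)]),x0,y0,f,(0,255,0))
    out.append(im)
cv2.imwrite("pics/fit2.png",np.vstack([np.hstack(out[:2]),np.hstack(out[2:])])[:,:800])
E
```

```text
(no output)
```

View pics/fit2.png

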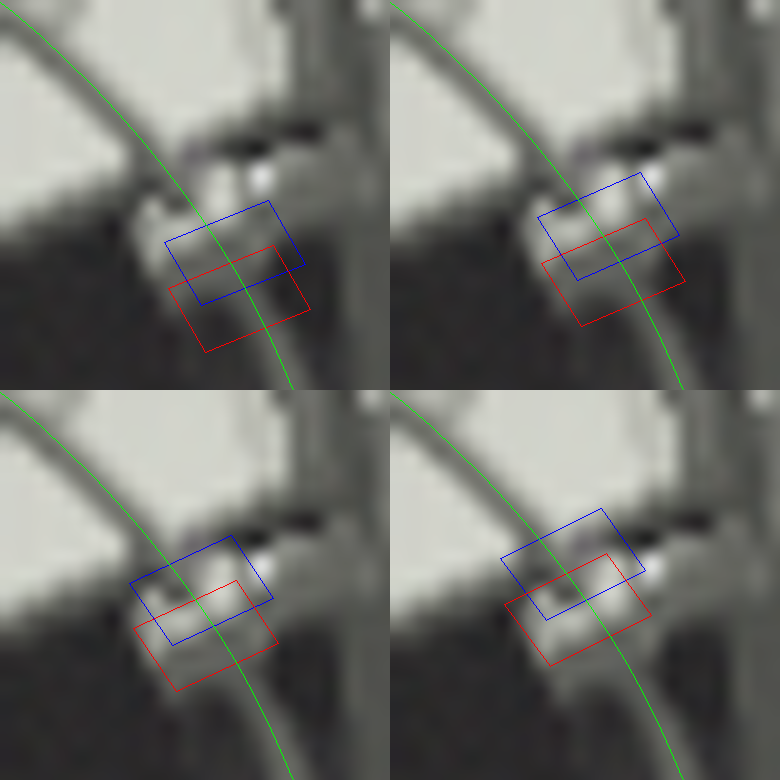

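Request:
{"op": "arm_command", "data": {"rows": [{"gripper":0.0,"dx":-0.15,"dy":0,"dz":-0.2,"rx":0,"ry":0,"rz":0},{"gripper":0.0,"dx":-0.15,"dy":0,"dz":-0.2,"rx":0,"ry":0,"rz":0},{"gripper":0.0,"dx":-0.15,"dy":0,"dz":-0.2,"rx":0,"ry":0,"rz":0}]}}

```text
time: 18.45
eef_pos: [581.0, -24.5, 226.0]
orientation: [0.3, -3.124, 0.0]
ft_force: [-7.4, -1.2, -5.8]
finger_gap: 0.12
```

```bash
python3 - <<'E'
from h import *
s=manip.sense();print(s["time"],s["eef_pos"],s["ft_force"],s["finger_gap"],s["qd"].round(3))
d=manip.snapshot("side");crop(d["frame"],190,120,340,310,"e",4)
E
```

```text
18.45 [581.00719318 -24.452922   226.04145492] [-7.39691369 -1.16982284 -5.81332084] 0.11997857082313064 [ 0.     0.001 -0.001 -0.     0.002  0.001]
```

View pics/e.png

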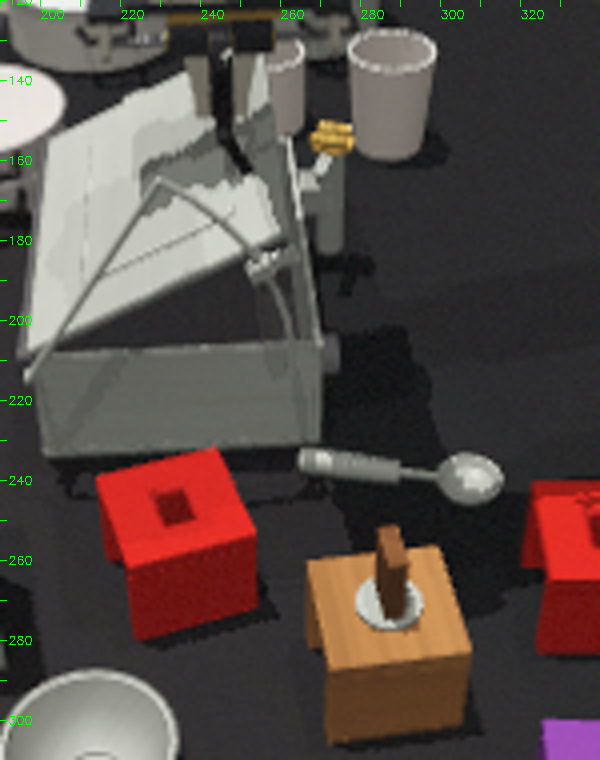

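The lid is held at the clip (255,186). The key stands upright in its stand (286,262), and the screw is turned clear (273,155).

```bash
python3 -c "
from plant import manip
print(manip.close_job())"
```

```text
the job is handed in; nothing more can be done
None
```

I turned the clamp screw clear with the key, put the key back in its stand, and lifted the lid to the clip. I handed the job in at about 18.5 s with the lid still held; no verdict came back.

- **Screw:** the wrist picture taken with the key still in the slot put it at about 1.19 rad, against the 0.95 needed. Later pictures show the tongue still clear of the lid.
- **Key:** the last side picture shows it upright with the collar down on the stand, let go, and the wrist picture taken just after release shows it near the middle of the hole.
- **Lid:** the fingers grip the bar at about 50 N, with roughly 9 N on the wrist. In the last careful look, the side camera's lid edge gave about 0.457 rad. I then raised it about 0.01 rad more, to roughly 0.47. The clip fits at about 0.47–0.48 rad in the side view.
- **Disagreements:**
  - The lid angle worked out from the arm's height was about 0.02 rad more than the camera showed. I trusted the camera.
  - The top view put the clip slightly higher, at about 0.50 rad.
  - The worst of these differences is about 6 mm at the pointer, inside the 14 mm allowed. I never saw the pointer tip clearly, so its position comes from the fitted lid angle.
- **Other wares:** those in the last side picture, and the clip, look where they were. I did not measure the ones out of view.

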